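# Clamp and burnish rosewood facing blocks in a capstan press

## Robot

A 6-joint arm with a two-finger parallel gripper is mounted at the origin on the work surface. World frame = base frame: x ahead of the robot, y to its left, z up, the work surface at z = 0. Lengths are in m, angles in rad, forces in N, time in s.
With the tool pointing down it reaches from about 0.375 to 0.9 m from the base axis. Payload 3.1 kg.
Tool frame: the origin (TCP) lies at the very end of the fingers, on their centre line; the grasp point (between the pads) lies 19 mm behind it (manip.hold_point_z is the distance from the TCP to the grasp point, in m); y points along the fingers, z is the direction in which the jaws open and shut, and the axes are right-handed (so a half turn about y gives the same grasp; the last joint's range is limited). The gripper opens to 85 mm and grips with 20 to 120 N. Pads are 22 mm wide; open, the fingers measure 114 mm over their backs; the gripper's body (76 mm by 85 mm) begins 54 mm behind the grasp point. The pads swing forward as they close: fully open they stand 13 mm farther back than shut.
Start: joints at [1.04, 0.527, 1.433, -0, 1.181, -0.178], TCP at [0.215, 0.587, 0.231] pointing down, gripper open.
Joint ranges: [-3.08, 3.08], [-0.75, 2.2], [0.22, 2.44], [-1.43, 4.57], [0, 2.65], [-2.85, 2.85]. Speed limits (rad/s): [2.79, 2.79, 3.14, 3.14, 3.14, 3.14].

## Interface

Orientations are given as a unit quaternion [x, y, z, w].
In Python, from station import manip, eyes, workorder gives the robot as it stands. The module is installed in compiled form; this text tells all that it offers.
- The arm moves only by the shell command python3 -m jog 'ROWS' [OPENING] [FORCE]. ROWS is JSON, a list of rows, each a list of 2 entries, a list of its own where there are three numbers: the shift along the tool's x, y, z in cm, then the turn about the tool's y in rad. A call has 1 to 20 rows; each row is the pose to reach, as a shift and turn from the pose commanded when the call began, along the tool's axes at that moment; what a row does not reach only later rows make up. A row lasts 1/12 s, in which the tool goes at most 41.7 mm and 7.16 degrees, less where a joint would pass 70% of its speed; a pose out of reach is approached as far as the arm can. A call with a gripper value outside its range is refused whole. OPENING is the finger opening in cm, from 0 to 8.54, set as the call begins (- or left out, the last holds). The fingers move at their own pace and stop on an object; FORCE is the grip in N (left out, the last holds). Time passes only in rows, so rows that repeat a pose let the fingers close. It gives the time, the measured TCP pose, the force and the opening at its end, in the units of the state.
- manip.sense(): the state, without advancing time (a new reading comes with each control period).
- eyes.snapshot(name): name is "scene" or "top" or "wrist"; returns a dict with "frame" (384x512x3 uint8, red, green, blue), "vfov" (degrees; the focal length in pixels is half the picture's height over the tangent of half this angle, whatever the lens; pixels are square), "cx", "cy" (the principal point, pixels), "k1" (the pictures are not rectified: a ray, as slopes to the right and down, at radius r is drawn at 1 + k1 r^2 times it, then the intrinsics apply), "rvec" (rotation vector, rad) and "tvec" (3), from world to camera coordinates, as OpenCV has them. Camera axes: x right, y down, z forward; pixel columns grow to the right and rows downward; lengths in m; the calibration is good to about 2 mm. A picture is of the moment at which its call begins. There is no depth.
- workorder.sign_off(): hands the job in, once; it reports no verdict.
The state is a dict: "t": time; "q": joint angles; "qd": joint speeds; "tau": joint torques, N m; "tcp_pos": TCP position; "tool_rot": TCP orientation; "force": force on the tool from outside, world axes, zero at the start; "ft_torque": the same for the moment, N m; "finger_gap": opening from 0.0 (shut) to 1.0 (fully open).
Only numpy, scipy, OpenCV 4.12 (cv2) and the standard library are available. Lean on these libraries where they do the work, as an engineer would, in place of code of your own. Each camera call takes 0.05 s, during which the arm holds its last target. There are 200 camera calls.

## Task

Stand every rosewood block that is on the bench in the open glue-up press, side by side along the maple strip with their long sides along it, and wind the capstan clockwise, spoke after spoke, until it comes up firm and the jaw clamps them all against the strip. Then take the burnisher from the walnut stand and draw its tip slowly and steadily, about 3 cm a second, upright and on or just above the seam between strip and blocks, from the red dot to the blue dot, and put it back upright in its hole in the stand. Leave the blocks clamped, and do not disturb the other things on the bench.

Things in the scene. Friction and masses are not known exactly. Their poses are not given: they have to be found in the camera images.
- press: Grey bed of a glue-up press, fixed to the bench; place and heading vary. Origin at bench level in the middle of the loading bay; x away from the robot across the bay, y along it, z up. Bay floor at z = 12 mm, open at both ends. On the far side a pale maple strip, y -110 to 110 mm, bay face at x = 15 mm, top at z = 40 mm; behind it a steel fence to z = 44 mm.
- seam_red (a point): Red-dot end of the seam (x 15, y -90, z 40 mm in the press frame; the 10 mm red dot itself lies on the strip 10 mm further out in x). The seam is the straight top edge of the strip's bay face from here to seam_blue; blocks standing on the bed come flush with it (z = 40 mm).
- seam_blue (a point): Blue-dot end of the seam (x 15, y +90, z 40 mm in the press frame; the blue dot lies on the strip 10 mm further out in x).
- jaw_face (a point): Middle of the top edge of the steel moving jaw's pressing face. The jaw is a bar 230 mm long and 18 mm thick on the near side of the bay, top at z = 38.5 mm; its face is at x = -38.7 mm + 4.35 mm per rad of joint capstan in the press frame. At about 5.9 rad it presses 28 mm deep blocks against the strip, pushing them over and squaring them on the way.
- guard (a point): Middle of the top of the yellow guard plate (75 mm in press x, 186 mm in y, 6 mm thick, top at z = 80 mm) that roofs the near half of the capstan, over press x -95 to -20 mm, so that no spoke can be pushed all the way round; two posts stand under its near corners.
- hub (a point): Centre of the capstan, on its vertical axis, in the plane of the spokes: x 0, y -225, z 46 mm in the press frame. The hub is 40 mm thick. Five level steel spokes 10 mm thick, 72 degrees apart, end in 18 mm black balls centred at 76 mm radius. Beneath is the bed (z = 12 mm) or the bench. The far half of the circle is open from above.
- capstan (a joint): Turn of the capstan in rad, growing clockwise seen from above: 0 jaw open, about 5.92 firm stop with the jaw on the blocks (6.0 if empty); starts at 0 to 0.8. Needs about 4 N at 55 mm radius, 10 N or more as the jaw bites; stays where left. Spoke k (0..4) points along press-frame angle 0.3 + 1.2566 k - joint (anticlockwise from press x). Push spokes across the open half from left to right as the robot sees it.
- burnisher: Upright stylus tool, 110 mm long, origin at its bone tip, z up along it towards the handle: steel shaft 7 mm thick (0 to 50 mm), brass collar 26 mm across (50 to 55 mm), round beech handle 16 mm thick (55 to 110 mm). At the start it hangs by its collar in the stand's hole, its tip 10 mm above the bench.
- tip (a point): The burnisher's tip, at its origin.
- stand: Fixed black walnut stand, 60 mm deep (its x), 150 mm long (its y), 60 mm high, origin at its underside's centre. Three rosewood pegs stand in it at y = -55, -28 and -1 mm, up to 102 mm high (leave them). The burnisher's square hole, 14 mm wide and open through to the bench, is at y = +50 mm.
- stand_hole (a point): Centre of the mouth of the burnisher's hole, on the stand's top 60 mm above the bench.
- block1: Rosewood block, 28 mm (its x) by 42 mm (its y) by 28 mm high, about 35 g, with a dark thin line round the middle of its length; origin at the centre of its underside. Absent in some starts (two or three of the blocks are there). It goes in with its 28 mm direction across the bay; any order, any place along the strip with its middle between the dots.
- block2: Rosewood block, 28 mm (its x) by 42 mm (its y) by 28 mm high, about 35 g, with a dark thin line round the middle of its length; origin at the centre of its underside. Absent in some starts (two or three of the blocks are there). It goes in with its 28 mm direction across the bay; any order, any place along the strip with its middle between the dots.
- block3: Rosewood block, 28 mm (its x) by 42 mm (its y) by 28 mm high, about 35 g, with a dark thin line round the middle of its length; origin at the centre of its underside. Absent in some starts (two or three of the blocks are there). It goes in with its 28 mm direction across the bay; any order, any place along the strip with its middle between the dots.
- nut: Bone violin nut 36 x 10 x 9 mm, lying on the bench; bystander, leave alone.
- sharpener: Green enamel pencil sharpener 40 x 26 x 21 mm; bystander, leave alone.
- reamer: Beech reamer handle lying on the bench, about 100 x 26 mm; bystander, leave alone.
- polish: Small jar 44 mm across and 85 mm high; bystander, leave alone.
- shaper: Brass peg shaper with its hinged cover shut, 75 x 45 x 36 mm, screwed to the bench; leave alone.
Mind the look-alikes: they are no part of the job. What is shaped like the block2 but orange or white is not meant.

How it is judged:
By the outcome, as a careful person would: the job done as asked, in the order asked, and still so for the second after the job is handed in, with the robot touching nothing.
Of block1, block2, block3 only 2 to 3 are there at a start; the rules pass over those that are not, and their reading is None.
At some moment in a run one of block1, block2, block3 may be knocked a few centimetres aside while the robot is not near it.
It also fails if it takes over 210 s, if anything falls off the work surface, if the arm or the gripper's body presses on something with over 40 N, if the wrist force passes 120 N, or if a joint passes its speed limit or range.

## Working session

There is one attempt and no reset: what is moved stays moved. The work goes in short steps, Python scripts to look and compute and a shell command to move; the robot and the scene stay as the last step left them, time stands still between calls to the robot, and variables do not carry over. Pictures are saved under pics/ and viewed, about 12 in all and at most 16, crops included, and the job is handed in when it is done.

```bash
mkdir -p pics; cat > h.py <<'E'
import numpy as np, cv2
from station import manip, eyes, workorder
from scipy.spatial.transform import Rotation as R
def snap(n,save=None):
    s=eyes.snapshot(n)
    if save: cv2.imwrite('pics/'+save+'.png',s['frame'][:,:,::-1])
    return s
def cam(s):
    f=192/np.tan(np.radians(s['vfov'])/2); Rm=R.from_rotvec(np.ravel(s['rvec'])).as_matrix()
    return f,Rm,np.ravel(s['tvec'])
def ray(s,u,v):
    f,Rm,t=cam(s); d=np.array([(u-s['cx'])/f,(v-s['cy'])/f]); x=d.copy()
    for _ in range(20): x=d/(1+s['k1']*(x@x))
    return -Rm.T@t, Rm.T@np.array([x[0],x[1],1])
def onz(s,u,v,z):
    o,d=ray(s,u,v); return o+d*(z-o[2])/d[2]
def proj(s,p):
    f,Rm,t=cam(s); c=Rm@np.asarray(p,float)+t; x=c[:2]/c[2]; x=x*(1+s['k1']*(x@x)); return x*f+[s['cx'],s['cy']]
def pm(q): # state
    return np.array(q['tcp_pos']), R.from_quat(q['tool_rot'])
def delta(p):  # world target -> tool shift cm
    s=manip.sense(); a,r=pm(s); return np.round(r.inv().apply(np.asarray(p)-a)*100,2)
E
python3 - <<'E'
from h import *
for n in ('scene','top','wrist'):
    s=snap(n,n+'0'); print(n,s['vfov'],s['k1'],-R.from_rotvec(np.ravel(s['rvec'])).as_matrix().T@np.ravel(s['tvec']))
q=manip.sense();print(q); print(R.from_quat(q['tool_rot']).as_matrix().round(3),manip.hold_point_z)
a=cv2.imread('pics/scene0.png');b=cv2.imread('pics/top0.png')
E
```

```text
scene 44.54607468936289 -0.06990369736272689 [ 1.29388006 -0.0598078   1.003624  ]
top 55.52340481453504 0.011418886924073909 [4.90489549e-01 1.08733504e-03 1.11660586e+00]
wrist 61.705555212765674 0.02363500675743889 [0.13970434 0.61439957 0.37315076]
{'t': 0.15, 'q': array([ 1.04050737e+00,  5.28266813e-01,  1.43358918e+00, -8.08367653e-06,
        1.18141114e+00, -1.78481806e-01]), 'qd': array([ 0.00169852, -0.00334106, -0.00318979,  0.0005393 ,  0.00057385,
        0.00054829]), 'tau': array([ 6.84319366e-04, -4.42745340e+01, -1.78276205e+01, -2.15661403e-04,
        5.60916087e-03, -2.73998927e-05]), 'tcp_pos': array([0.21505737, 0.58625851, 0.23055569]), 'tool_rot': array([ 0.69675138, -0.12394401,  0.12353809, -0.69563909]), 'force': array([-0.16067541, -0.2220774 , -0.28494139]), 'ft_torque': array([-0.03451798,  0.01014164, -0.0159557 ]), 'finger_gap': 0.9994636701193754}
[[ 0.939 -0.001  0.345]
 [-0.345 -0.001  0.939]
 [-0.    -1.    -0.002]] 0.0187
```

View pics/top0.png

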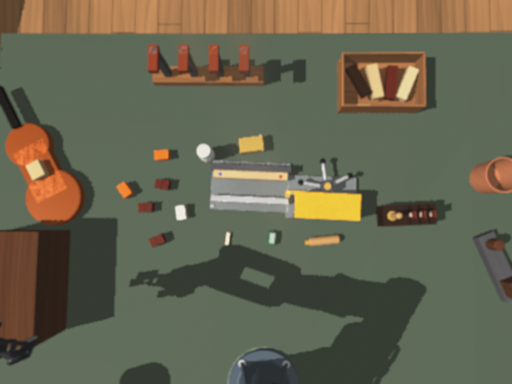

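View pics/scene0.png

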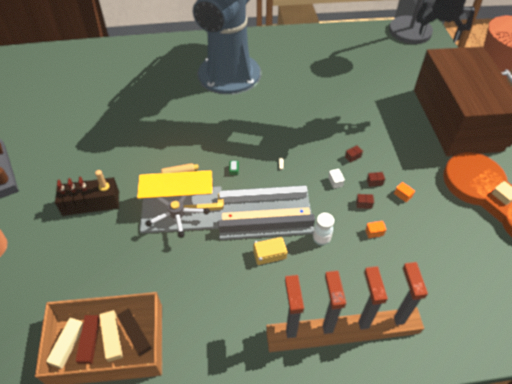

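```bash
cat >> h.py <<'E'
def blobs(img,m,amin,amax=1e9):
    n,l,st,c=cv2.connectedComponentsWithStats(m.astype(np.uint8))
    return [(i,st[i,4],c[i],l==i) for i in range(1,n) if amin<=st[i,4]<=amax]
def hsv(s): return cv2.cvtColor(s['frame'],cv2.COLOR_RGB2HSV).astype(int)
E
python3 - <<'E'
from h import *
for n in ('top','scene'):
    s=snap(n); H=hsv(s); h,S,V=H[...,0],H[...,1],H[...,2]
    zs={'rosewood':(((h<8)|(h>172))&(S>120)&(V>45)&(V<140),.014),'reddot':(((h<6)|(h>172))&(S>130)&(V>140),.04),'blue':((h>105)&(h<130)&(S>110)&(V>80),.04),'yel':((h>20)&(h<28)&(S>220)&(V>180),.08)}
    for k,(m,z) in zs.items():
        for i,a,c,mm in blobs(s,m,3,5000):
            p=onz(s,*c,z)
            if .2<p[0]<.8 : print(n,k,a,c.round(1),p.round(4), cv2.minAreaRect(np.argwhere(mm)[:,::-1].astype(np.float32))[1:])
s=snap('top');im=cv2.resize(s['frame'][130:260,130:450,::-1],None,fx=2.5,fy=2.5,interpolation=cv2.INTER_CUBIC);cv2.imwrite('pics/t1.png',im)
E
```

```text
top rosewood 120 [162.4 183.9] [0.5927 0.3147 0.014 ] ((8.0, 14.0), 90.0)
top rosewood 110 [145.7 206.9] [0.5218 0.3638 0.014 ] ((8.0, 13.0), 90.0)
top rosewood 37 [434.2 213.4] [ 0.5103 -0.5024  0.014 ] ((9.0, 4.0), 90.0)
top rosewood 49 [414.7 214.4] [ 0.5068 -0.4452  0.014 ] ((9.0, 5.0), 90.0)
top rosewood 47 [424.6 213.9] [ 0.5087 -0.4745  0.014 ] ((8.0, 6.0), 90.0)
top rosewood 123 [157. 240.] [0.422  0.3268 0.014 ] ((8.528907775878906, 14.519450187683105), 66.03751373291016)
scene rosewood 125 [354.2 152.3] [0.4197 0.3266 0.014 ] ((10.28591251373291, 13.86362075805664), 63.43495178222656)
scene rosewood 132 [376.1 177.4] [0.5181 0.3642 0.014 ] ((11.0, 14.0), 90.0)
scene rosewood 26 [ 80.1 181.8] [ 0.4428 -0.4456  0.014 ] ((3.6380343437194824, 8.731282234191895), 14.03624439239502)
scene rosewood 27 [ 69.6 183.5] [ 0.4454 -0.4741  0.014 ] ((8.043152809143066, 4.437601566314697), 56.3099365234375)
scene rosewood 24 [ 59.  184.5] [ 0.4455 -0.5033  0.014 ] ((8.727680206298828, 3.713906764984131), 68.19859313964844)
scene rosewood 8 [371.4 183.6] [0.538  0.3453 0.014 ] ((2.0, 3.0), 90.0)
scene rosewood 7 [ 84.  189.4] [ 0.471  -0.4318  0.014 ] ((1.0, 4.0), 90.0)
scene rosewood 11 [ 62.7 191.9] [ 0.4731 -0.4891  0.014 ] ((2.0, 4.0), 90.0)
scene rosewood 5 [ 73.2 190.6] [ 0.4718 -0.461   0.014 ] ((1.0, 2.0), 90.0)
scene rosewood 138 [365.1 199.5] [0.5889 0.3143 0.014 ] ((12.0, 14.0), 90.0)
scene rosewood 3 [362.3 205.3] [0.6068 0.3021 0.014 ] ((0.7071067094802856, 1.4142134189605713), 45.0)
scene blue 3 [301.3 210.7] [0.6237 0.1344 0.04  ] ((1.4142134189605713, 0.7071067094802856), 45.0)
```

View pics/t1.png

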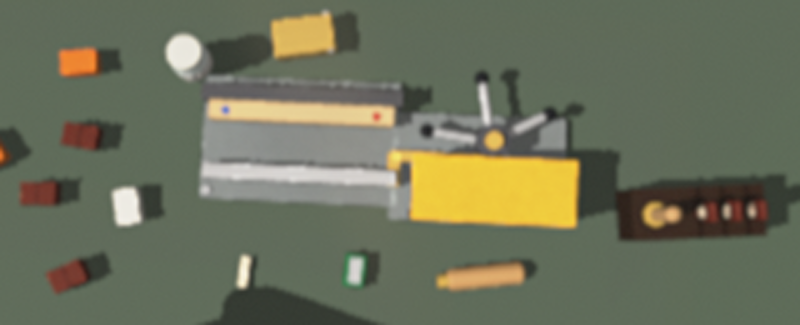

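```bash
python3 -m jog '[[[47.6,0,-23.6],-0.31],[[47.6,0,-23.6],-0.31],[[47.6,0,-23.6],-0.31],[[47.6,0,-23.6],-0.31],[[47.6,0,-23.6],-0.31],[[47.6,0,-23.6],-0.31],[[47.6,0,-23.6],-0.31],[[47.6,0,-23.6],-0.31],[[47.6,0,-23.6],-0.31],[[47.6,0,-23.6],-0.31],[[47.6,0,-23.6],-0.31],[[47.6,0,-23.6],-0.31],[[47.6,0,-23.6],-0.31],[[47.6,0,-23.6],-0.31],[[47.6,0,-23.6],-0.31],[[47.6,0,-23.6],-0.31],[[47.6,0,-23.6],-0.31],[[47.6,0,-23.6],-0.31]]' 8
python3 - <<'E'
from h import *
s=snap('wrist','w1'); a,r=pm(manip.sense()); f,Rm,t=cam(s)
print(a,r.as_matrix().round(3)); print('camR',Rm.round(3),-Rm.T@t-a)
H=hsv(s); h,S,V=H[...,0],H[...,1],H[...,2]
m=((h<10)|(h>170))&(S>110)&(V>40)&(V<150)
for i,A,c,mm in blobs(s,m,60):
    print(A,c.round(1),onz(s,*c,.028).round(4))
E
```

```text
t: 1.8
tcp_pos: [0.5796, 0.2025, 0.2313]
tool_rot: [-0.707, 0.014, -0.014, 0.707]
force: [0.3, -0.4, 0.3]
finger_gap: 0.938
[0.57975287 0.20246728 0.23143117] [[ 0.999 -0.     0.04 ]
 [-0.04   0.     0.999]
 [-0.    -1.     0.   ]]
camR [[ 0.038  0.999 -0.001]
 [ 0.949 -0.036  0.312]
 [ 0.312 -0.013 -0.95 ]] [-0.08033036  0.00350214  0.14265504]
365 [370.1   5.6] [0.4369 0.3123 0.028 ]
1113 [413.1  95. ] [0.5205 0.3624 0.028 ]
980 [360.6 161.9] [0.5894 0.313  0.028 ]
```

View pics/w1.png

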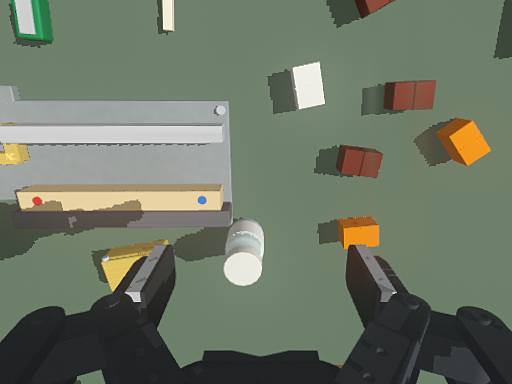

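```bash
cat >> h.py <<'E'
def press(s):
    H=hsv(s); h,S,V=H[...,0],H[...,1],H[...,2]
    out=[]
    for m in (((h<6)|(h>174))&(S>150)&(V>150),(h>100)&(h<130)&(S>120)&(V>80)):
        b=[x for x in blobs(s,m,15,200) if x[2][1]<300]; out.append(onz(s,*max(b,key=lambda x:x[1])[2],.04))
    r,b=out; y=(b-r)[:2]; L=np.linalg.norm(y); y/=L; x=np.array([y[1],-y[0]])
    o=(r+b)[:2]/2-x*.025
    return o,x,y,L
E
python3 - <<'E'
from h import *
s=snap('wrist'); o,x,y,L=press(s); print('press',o,x,y,L,np.degrees(np.arctan2(-x[1],x[0])))
H=hsv(s); h,S,V=H[...,0],H[...,1],H[...,2]
m=((h<10)|(h>170))&(S>110)&(V>40)&(V<150)
for i,A,c,mm in blobs(s,m,60):
    v=V[mm]; th,_=cv2.threshold(v.astype(np.uint8).reshape(-1,1),0,255,cv2.THRESH_OTSU)
    pts=np.array([onz(s,u,w,.028)[:2] for w,u in np.argwhere(mm&(V>th))],np.float32)*1000
    print(c.round(),th,np.percentile(v,[5,25,50,75,95]),cv2.minAreaRect(pts), (mm&(V>th)).sum())
# jar top and burnisher
t=snap('top'); print('jar',onz(t,203.5,151,.085), 'collar',onz(t,130+656/2.5,130+214/2.5,.065),'handletop',onz(t,130+672/2.5,130+214/2.5,.115))
w=press(t) if 0 else None
for nm,p in dict(hub=(0,-225,46),g1=(-20,-132,80),g2=(-95,-318,80)).items():
    P=np.r_[o+x*p[0]/1e3+y*p[1]/1e3,p[2]/1e3]; print(nm,P.round(4),(proj(t,P)-[130,130])*2.5)
E
```

```text
press [0.59499565 0.04638339] [ 0.99944511 -0.03330875] [0.03330875 0.99944511] 0.1802464918271417 1.9088039912734809
[370.   5.] 97.0 [ 55.  57. 112. 139. 144.] ((437.89306640625, 320.08258056640625), (24.307249069213867, 9.994004249572754), 87.37715148925781) 187
[413.  95.] 104.0 [111.7 134.  136.  139.  143. ] ((520.7482299804688, 362.9049072265625), (27.298673629760742, 40.77739715576172), 0.09736597537994385) 1073
[361. 162.] 109.0 [ 87.   127.   129.   130.   133.25] ((590.8184814453125, 314.0789794921875), (40.5691032409668, 27.199527740478516), 80.27281951904297) 839
jar [0.68148535 0.1783399  0.085     ] collar [ 0.50201439 -0.36200043  0.065     ] handletop [ 0.50163812 -0.36187224  0.115     ]
hub [ 0.5875 -0.1785  0.046 ] [490.98976811 139.54915265]
g1 [ 0.5706 -0.0849  0.08  ] [413.28059106 151.08430945]
g2 [ 0.4895 -0.2683  0.08  ] [576.50577922 224.24394919]
```

```bash
cat >> h.py <<'E'
def chain(*tg):  # tg: (x,y,z,yaw deg of tool z axis); prints tool shifts cm and turn
    a,r=pm(manip.sense()); zz=r.as_matrix()[:,2]; yaw=np.degrees(np.arctan2(zz[1],zz[0]))
    for x,y,z,w in tg:
        c,s_=np.cos(np.radians(yaw)),np.sin(np.radians(yaw)); d=np.array([x,y,z])-a
        print(np.round([100*(s_*d[0]-c*d[1]),-100*d[2],100*(c*d[0]+s_*d[1])],2),'turn',round(np.radians(yaw-w),3))
        a=np.array([x,y,z]); yaw=w
E
python3 -c "
from h import *
chain((.5207,.3629,.09,90),(.5207,.3629,.003,90),(.5941,.1085,.11,88.1),(.5941,.1085,.016,88.1),(.5908,.3141,.11,80.3))"
```

```text
[-6.58 14.15 15.81] turn -0.04
[0.  8.7 0. ] turn 0.0
[  7.34 -10.7  -25.44] turn 0.033
[0.  9.4 0. ] turn 0.0
[-1.01 -9.4  20.54] turn 0.136
```

```bash
python3 -m jog '[[[-6.6,14.1,15.8],-0.04],[[-6.6,14.1,15.8],-0.04],[[-6.6,14.1,15.8],-0.04],[[-6.6,14.1,15.8],-0.04],[[-6.6,14.1,15.8],-0.04],[[-6.6,14.1,15.8],-0.04],[[-6.6,14.1,15.8],-0.04],[[-6.6,14.1,15.8],-0.04],[[-6.6,14.1,15.8],-0.04]]' 6.5 40
python3 -m jog '[[[0,2.5,0],0],[[0,5,0],0],[[0,7,0],0],[[0,8,0],0],[[0,8.7,0],0],[[0,8.7,0],0],[[0,8.7,0],0]]'
python3 -m jog '[[[0,0,0],0],[[0,0,0],0],[[0,0,0],0],[[0,0,0],0],[[0,0,0],0],[[0,0,0],0],[[0,-1,0],0],[[0,-3,0],0],[[0,-3,0],0]]' 3 40
python3 -c "
from h import *
snap('wrist','w2')"
```

```text
t: 2.7
tcp_pos: [0.523, 0.3613, 0.0917]
tool_rot: [-0.707, -0.0, -0.002, 0.707]
force: [0.2, -0.2, 0.8]
finger_gap: 0.76
t: 3.28
tcp_pos: [0.5227, 0.3615, 0.0044]
tool_rot: [-0.707, 0.0, -0.002, 0.707]
force: [-0.7, -0.4, 0.1]
finger_gap: 0.758
t: 4.03
tcp_pos: [0.5233, 0.3628, 0.0365]
tool_rot: [-0.706, -0.001, -0.002, 0.708]
force: [1.2, -0.3, -0.1]
finger_gap: 0.483
```

View pics/w2.png

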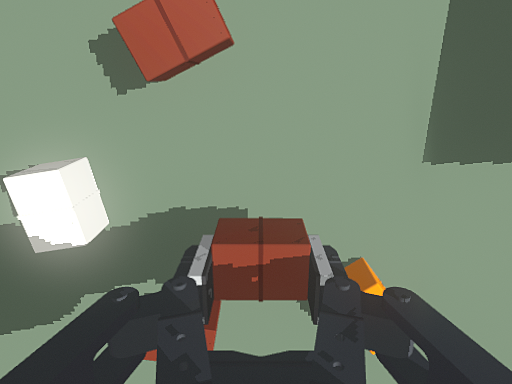

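```bash
python3 -m jog '[[[0,-4,0],0],[[0,-7.4,0],0],[[7.1,-7.4,-25.4],0.03],[[7.1,-7.4,-25.4],0.03],[[7.1,-7.4,-25.4],0.03],[[7.1,-7.4,-25.4],0.03],[[7.1,-7.4,-25.4],0.03],[[7.1,-7.4,-25.4],0.03],[[7.1,-7.4,-25.4],0.03],[[7.1,-7.4,-25.4],0.03],[[7.1,-7.4,-25.4],0.03],[[7.1,-7.4,-25.4],0.03]]'
python3 -c "
from h import *
s=snap('wrist','w3');o,x,y,L=press(s);print(o,x,L)
chain((*(o-.003*x+.062*y),.017,88.1))"
```

```text
t: 5.08
tcp_pos: [0.5911, 0.1086, 0.1068]
tool_rot: [-0.707, 0.012, -0.01, 0.707]
force: [0.2, -0.0, -1.2]
finger_gap: 0.488Traceback (most recent call last):
  File "<string>", line 3, in <module>
    s=snap('wrist','w3');o,x,y,L=press(s);print(o,x,L)
                                 ~~~~~^^^
  File "h.py", line 31, in press
    b=[x for x in blobs(s,m,15,200) if x[2][1]<300]; out.append(onz(s,*max(b,key=lambda x:x[1])[2],.04))
                                                                       ~~~^^^^^^^^^^^^^^^^^^^^^
ValueError: max() iterable argument is empty
```

View pics/w3.png

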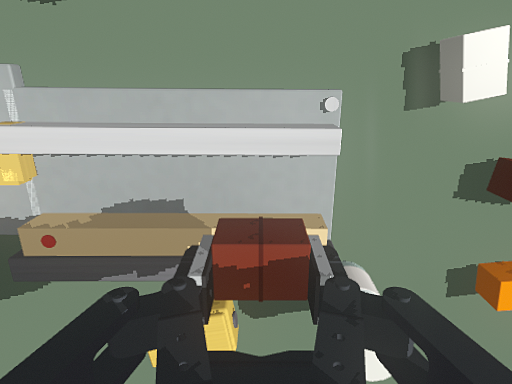

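```bash
python3 -m jog '[[[0.2,3,0],0],[[0.2,6,0],0],[[0.2,7.5,0],0],[[0.2,8.2,0],0],[[0.2,8.6,0],0],[[0.2,8.9,0],0],[[0.2,8.9,0],0],[[0.2,8.9,0],0]]'
python3 -m jog '[[[0,0,0],0],[[0,0,0],0],[[0,0,0],0],[[0,-2,0],0],[[0,-6,0],0],[[0,-9.4,0],0],[[0,-9.4,0],0],[[0,-9.4,0],0]]' 5.8
python3 -c "
from h import *
s=snap('wrist','w4');
chain((.5908,.3141,.11,80.3),(.5908,.3141,.003,80.3))"
```

```text
t: 5.8
tcp_pos: [0.5948, 0.108, 0.0193]
tool_rot: [-0.707, 0.01, -0.012, 0.707]
force: [-0.0, -0.6, -1.1]
finger_gap: 0.486
t: 6.47
tcp_pos: [0.596, 0.1075, 0.1151]
tool_rot: [-0.707, 0.009, -0.013, 0.707]
force: [-0.6, 0.1, -0.7]
finger_gap: 0.674
[-1.01  0.33 20.64] turn 0.137
[ 0.  10.7  0. ] turn 0.0
```

View pics/w4.png

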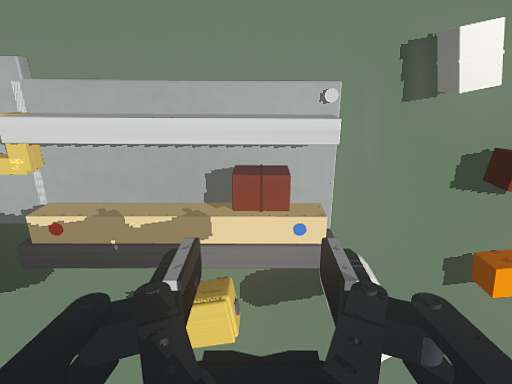

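```bash
cat >> h.py <<'E'
def ros(s,zt=.028):
    H=hsv(s); h,S,V=H[...,0],H[...,1],H[...,2]
    m=((h<8)|(h>172))&(S>110)&(V>35)&(V<190)
    for i,A,c,mm in blobs(s,m,150):
        P=np.array([onz(s,u,w,zt)[:2] for w,u in np.argwhere(mm)],np.float32)*1000
        print('blob',A,c.round(),cv2.minAreaRect(P),'V',np.percentile(V[mm],[5,25,50,75,95]))
E
python3 -m jog '[[[-1,0.3,20.6],0.137],[[-1,0.3,20.6],0.137],[[-1,0.3,20.6],0.137],[[-1,0.3,20.6],0.137],[[-1,0.3,20.6],0.137],[[-1,0.3,20.6],0.137],[[-1,0.3,20.6],0.137],[[-1,0.3,20.6],0.137],[[-1,0.3,20.6],0.137]]' 6.5
python3 -c "
from h import *
ros(snap('wrist','w5'))
print(manip.sense()['tcp_pos'])
"
```

```text
t: 7.27
tcp_pos: [0.5899, 0.3122, 0.108]
tool_rot: [0.705, -0.061, 0.059, -0.704]
force: [-0.2, -0.2, 0.6]
finger_gap: 0.758
blob 2339 [263. 192.] ((588.2288818359375, 314.7181701660156), (41.413055419921875, 34.214111328125), 80.4203872680664) V [ 95. 136. 139. 140. 142.]
blob 1289 [ 17. 240.] ((596.6419067382812, 122.57683563232422), (27.71625518798828, 47.7652587890625), 17.357969284057617) V [ 74. 122. 124. 129. 143.]
[0.59034662 0.31196401 0.10842725]
```

```bash
python3 -m jog '[[[0,3,0.2],0],[[0,6,0.2],0],[[0,8,0.2],0],[[0,9.5,0.2],0],[[0,10.5,0.2],0],[[0,10.5,0.2],0],[[0,10.5,0.2],0]]'
python3 -m jog '[[[0,0,0],0],[[0,0,0],0],[[0,0,0],0],[[0,0,0],0],[[0,0,0],0],[[0,0,0],0],[[0,-3,0],0],[[0,-7,0],0],[[0,-10.5,0],0],[[0,-10.5,0],0],[[0,-10.5,0],0]]' 3 40
python3 -c "
from h import *
chain((.592,.0465,.11,88.1))"
```

```text
t: 7.9
tcp_pos: [0.5914, 0.3152, 0.0044]
tool_rot: [-0.705, 0.06, -0.06, 0.705]
force: [0.9, -0.0, 0.1]
finger_gap: 0.763
t: 8.82
tcp_pos: [0.5926, 0.3166, 0.1125]
tool_rot: [-0.704, 0.057, -0.062, 0.705]
force: [-0.6, -0.4, -0.4]
finger_gap: 0.48
[  4.47   0.25 -26.63] turn -0.135
```

```bash
python3 -m jog '[[[4.4,0.2,-26.6],-0.135],[[4.4,0.2,-26.6],-0.135],[[4.4,0.2,-26.6],-0.135],[[4.4,0.2,-26.6],-0.135],[[4.4,0.2,-26.6],-0.135],[[4.4,0.2,-26.6],-0.135],[[4.4,0.2,-26.6],-0.135],[[4.4,0.2,-26.6],-0.135],[[4.4,0.2,-26.6],-0.135],[[4.4,0.2,-26.6],-0.135],[[4.4,0.2,-26.6],-0.135]]'
python3 -c "
from h import *
chain((.592,.0465,.0185,88.1))
ros(snap('wrist','w6'))"
```

```text
t: 9.73
tcp_pos: [0.5889, 0.0476, 0.1066]
tool_rot: [-0.707, 0.012, -0.011, 0.707]
force: [0.4, 0.4, -0.4]
finger_gap: 0.486
[ 0.31  8.81 -0.1 ] turn 0.001
blob 2080 [345. 204.] ((597.9672241210938, 110.90606689453125), (44.455814361572266, 29.278831481933594), 88.2840805053711) V [105.95 132.   134.   136.   141.  ]
blob 5623 [257. 252.] ((643.3994750976562, 46.19239807128906), (75.85243225097656, 70.26049041748047), 88.2865219116211) V [ 74.  78.  85. 123. 130.]
```

```bash
python3 -m jog '[[[0.1,3,-0.1],0],[[0.1,6,-0.1],0],[[0.1,7.5,-0.1],0],[[0.1,8.2,-0.1],0],[[0.1,8.6,-0.1],0],[[0.1,8.9,-0.1],0],[[0.1,8.9,-0.1],0],[[0.1,8.9,-0.1],0]]'
python3 -m jog '[[[0,0,0],0],[[0,0,0],0],[[0,0,0],0],[[0,-2,0],0],[[0,-6,0],0],[[0,-9.4,0],0],[[0,-9.4,0],0],[[0,-9.4,0],0]]' 5.6
python3 -c "
from h import *
print('top');ros(snap('top'),.02)
chain((.421,.320,.15,114))"
```

```text
t: 10.45
tcp_pos: [0.5915, 0.0453, 0.0193]
tool_rot: [0.707, -0.011, 0.012, -0.707]
force: [-0.3, -0.2, 0.2]
finger_gap: 0.483
t: 11.12
tcp_pos: [0.5924, 0.0449, 0.115]
tool_rot: [0.707, -0.01, 0.014, -0.707]
force: [-0.6, -0.4, -0.5]
finger_gap: 0.657
top
blob 244 [153.  60.] ((983.4797973632812, 351.67877197265625), (82.8954086303711, 31.18214225769043), 1.3681621551513672) V [ 85.   142.75 171.   176.   178.85]
blob 218 [183.  60.] ((983.4778442382812, 257.5726318359375), (82.2386245727539, 31.0914363861084), 0.0452536940574646) V [106.1 163.  174.5 176.  182. ]
blob 219 [214.  58.] ((981.848876953125, 163.60028076171875), (85.64408874511719, 27.893800735473633), 0.9419439435005188) V [115.9 168.  174.  176.  184. ]
blob 358 [390.  82.] ((906.6065063476562, -375.70294189453125), (33.92485427856445, 102.46526336669922), 84.36080169677734) V [ 95. 117. 121. 122. 123.]
[-17.9   -3.68  26.91] turn -0.453
```

```bash
python3 -m jog '[[[-17.9,-3.6,26.9],-0.45],[[-17.9,-3.6,26.9],-0.45],[[-17.9,-3.6,26.9],-0.45],[[-17.9,-3.6,26.9],-0.45],[[-17.9,-3.6,26.9],-0.45],[[-17.9,-3.6,26.9],-0.45],[[-17.9,-3.6,26.9],-0.45],[[-17.9,-3.6,26.9],-0.45],[[-17.9,-3.6,26.9],-0.45],[[-17.9,-3.6,26.9],-0.45],[[-17.9,-3.6,26.9],-0.45],[[-17.9,-3.6,26.9],-0.45]]' 6.5
python3 -c "
from h import *
ros(snap('wrist','w7'))
print(manip.sense()['tcp_pos'])"
```

```text
t: 12.17
tcp_pos: [0.4211, 0.3189, 0.1474]
tool_rot: [0.692, 0.145, -0.146, -0.692]
force: [0.5, -0.5, -0.2]
finger_gap: 0.761
blob 1464 [266. 183.] ((421.81439208984375, 324.9464111328125), (27.55324363708496, 40.73106384277344), 25.589763641357422) V [112. 144. 145. 146. 149.]
[0.42135501 0.31867933 0.14755703]
```

View pics/w7.png

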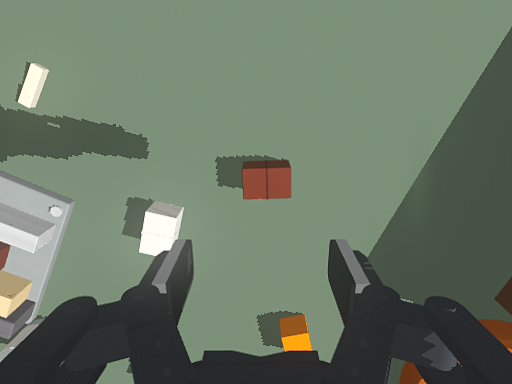

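```bash
python3 -c "
from h import *
chain((.4218,.325,.003,115.6),(.4218,.325,.15,115.6),(.5898,-.0185,.12,88.1))"
```

```text
[ 0.3  14.46  0.56] turn -0.033
[  0.  -14.7   0. ] turn 0.0
[  0.31   3.   -38.24] turn 0.48
```

```bash
python3 -m jog '[[[0.3,3,0.5],-0.03],[[0.3,6,0.5],-0.03],[[0.3,9,0.5],-0.03],[[0.3,11.5,0.5],-0.03],[[0.3,13.5,0.5],-0.03],[[0.3,14.4,0.5],-0.03],[[0.3,14.4,0.5],-0.03],[[0.3,14.4,0.5],-0.03]]'
python3 -m jog '[[[0,0,0],0],[[0,0,0],0],[[0,0,0],0],[[0,0,0],0],[[0,0,0],0],[[0,0,0],0],[[0,-3,0],0],[[0,-7,0],0],[[0,-10.5,0],0],[[0,-12,0],0],[[0,-12,0],0]]' 3 40
python3 -c "
from h import *
chain((.5898,-.0185,.115,88.1))"
```

```text
t: 12.88
tcp_pos: [0.4221, 0.3251, 0.0042]
tool_rot: [0.69, 0.156, -0.156, -0.69]
force: [-0.3, 0.1, 0.7]
finger_gap: 0.764
t: 13.8
tcp_pos: [0.4239, 0.3273, 0.1287]
tool_rot: [-0.689, -0.16, 0.153, 0.69]
force: [0.4, 0.8, -0.9]
finger_gap: 0.48
[ 3.000e-02  1.370e+00 -3.835e+01] turn 0.48
```

```bash
python3 -m jog '[[[0.2,1.3,-38.3],0.48],[[0.2,1.3,-38.3],0.48],[[0.2,1.3,-38.3],0.48],[[0.2,1.3,-38.3],0.48],[[0.2,1.3,-38.3],0.48],[[0.2,1.3,-38.3],0.48],[[0.2,1.3,-38.3],0.48],[[0.2,1.3,-38.3],0.48],[[0.2,1.3,-38.3],0.48],[[0.2,1.3,-38.3],0.48],[[0.2,1.3,-38.3],0.48],[[0.2,1.3,-38.3],0.48],[[0.2,1.3,-38.3],0.48],[[0.2,1.3,-38.3],0.48],[[0.2,1.3,-38.3],0.48]]'
python3 -c "
from h import *
chain((.5898,-.0185,.0185,88.1))"
```

```text
t: 15.05
tcp_pos: [0.5876, -0.017, 0.1113]
tool_rot: [-0.707, 0.011, -0.011, 0.707]
force: [0.5, -0.2, -0.7]
finger_gap: 0.481
[ 0.22  9.28 -0.15] turn 0.002
```

```bash
python3 -m jog '[[[0,3,-0.2],0],[[0,6,-0.2],0],[[0,8,-0.2],0],[[0,8.8,-0.2],0],[[0,9.2,-0.2],0],[[0,9.4,-0.2],0],[[0,9.4,-0.2],0],[[0,9.4,-0.2],0]]'
python3 -m jog '[[[0,0,0],0],[[0,0,0],0],[[0,0,0],0],[[0,-2,0],0],[[0,-6,0],0],[[0,-9.4,0],0],[[0,-13,0],0],[[0,-15,0],0],[[0,-15,0],0]]' 5.6
python3 -c "
from h import *
s=snap('wrist','w8')
print(manip.sense()['tcp_pos'])
o,x,y,L=press(s);print(o,x,L)
t=snap('top');H=cv2.resize(t['frame'][140:240,200:380,::-1],None,fx=4,fy=4,interpolation=cv2.INTER_CUBIC);cv2.imwrite('pics/t2.png',H)"
```

```text
t: 15.72
tcp_pos: [0.5896, -0.0206, 0.0186]
tool_rot: [0.707, -0.011, 0.013, -0.707]
force: [-0.5, 0.5, -1.2]
finger_gap: 0.481
t: 16.47
tcp_pos: [0.5921, -0.0215, 0.173]
tool_rot: [0.708, -0.008, 0.016, -0.706]
force: [0.6, 0.2, -0.7]
finger_gap: 0.655
[ 0.5904411  -0.02127446  0.17040414]
[0.59446951 0.04700509] [ 0.99943655 -0.03356461] 0.180471306774922
```

View pics/w8.png

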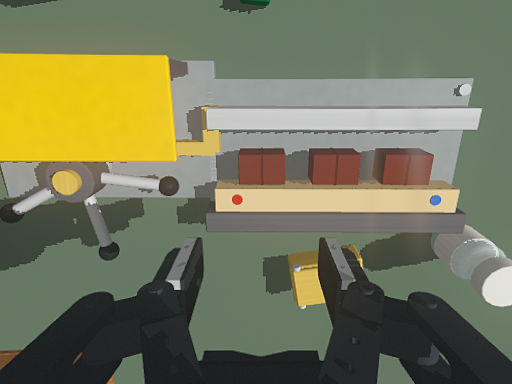

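```bash
cat >> h.py <<'E'
O=np.array([.5948,.0466]);X=np.array([.99944,-.0334]);Y=np.array([.0334,.99944])
def p2w(x,y): return O+X*x/1e3+Y*y/1e3
def w2p(p): d=np.asarray(p)[:2]-O; return np.array([d@X,d@Y])*1e3
def balls(s):
    H=hsv(s); V=H[...,2]; m=V<52; out=[]
    from itertools import product
    # sample ring at ball radius, z=.046: darkness profile at 76mm
    ths=np.radians(np.arange(-100,101,2)); pr=[]
    for t in ths:
        v=[]
        for dr,dt in product((-4,0,4),(-3,0,3)):
            th=t+dt/76; q=p2w((76+dr)*np.cos(th),-225+(76+dr)*np.sin(th)); u=proj(s,[*q,.046]).round().astype(int)
            if 0<=u[0]<512 and 0<=u[1]<384: v.append(V[u[1],u[0]])
        pr.append(np.mean(v) if len(v)>5 else 255)
    return np.degrees(ths),np.array(pr)
E
python3 -c "
from h import *
import glob
s=snap('wrist');d,p=balls(s)
print([(int(a),int(b)) for a,b in zip(d,p) if b<75])
for u in ((168,186),(109,251),(12,212)):
    q=w2p(onz(s,*u,.046))-[0,-225]; print(np.hypot(*q),np.degrees(np.arctan2(q[1],q[0])))
print(w2p(onz(s,66,183,.066)))
a,r=pm(manip.sense());chain((*p2w(10,-140),.17,88.1))"
```

```text
[(-68, 50), (-66, 57), (-64, 62), (-62, 65), (-59, 57), (-58, 45), (-56, 49), (-54, 59), (-52, 70), (-50, 70), (-48, 69), (-46, 69), (-44, 69), (-42, 69), (-40, 69), (-38, 69), (-36, 69), (-34, 74), (4, 73), (6, 50), (8, 50), (10, 53), (12, 52), (14, 53), (16, 56), (80, 72)]
77.56470620286251 87.17080958349628
69.59497123612526 14.641904654236521
67.36240616232715 -65.20940722452313
[  -5.17485305 -221.81789587]
[ 1.47 -0.31 -7.25] turn -0.001
```

```bash
python3 -c "
from h import *
chain((*p2w(38.3,-192.9),.15,88.1))
def arc(a,b,n,r=5.0):
    t=np.radians(np.linspace(a,b,n+1)); print([[float(u),0,float(v)] for u,v in zip((r*(np.cos(t)-np.cos(t[0]))).round(2)[1:],(r*(np.sin(t)-np.sin(t[0]))).round(2)[1:])])
arc(40,-70,20); arc(80,4,14); arc(4,-70,14)
"
```

```text
[  4.3    1.69 -12.54] turn -0.001
[[0.29, 0, -0.38], [0.54, 0, -0.79], [0.76, 0, -1.22], [0.93, 0, -1.67], [1.05, 0, -2.13], [1.13, 0, -2.6], [1.17, 0, -3.08], [1.16, 0, -3.56], [1.1, 0, -4.04], [1.0, 0, -4.51], [0.85, 0, -4.96], [0.66, 0, -5.41], [0.43, 0, -5.83], [0.16, 0, -6.22], [-0.14, 0, -6.59], [-0.48, 0, -6.93], [-0.86, 0, -7.23], [-1.26, 0, -7.5], [-1.68, 0, -7.73], [-2.12, 0, -7.91]]
[[0.46, 0, -0.1], [0.91, 0, -0.25], [1.35, 0, -0.44], [1.76, 0, -0.67], [2.15, 0, -0.94], [2.51, 0, -1.24], [2.85, 0, -1.58], [3.15, 0, -1.94], [3.41, 0, -2.34], [3.64, 0, -2.75], [3.82, 0, -3.19], [3.96, 0, -3.64], [4.06, 0, -4.1], [4.12, 0, -4.58]]
[[0.01, 0, -0.46], [-0.02, 0, -0.92], [-0.09, 0, -1.38], [-0.21, 0, -1.82], [-0.37, 0, -2.26], [-0.56, 0, -2.67], [-0.79, 0, -3.07], [-1.06, 0, -3.45], [-1.37, 0, -3.8], [-1.7, 0, -4.11], [-2.06, 0, -4.4], [-2.44, 0, -4.65], [-2.85, 0, -4.87], [-3.28, 0, -5.05]]
```

```bash
python3 -m jog '[[[4.3,1.7,-12.5],0],[[4.3,1.7,-12.5],0],[[4.3,1.7,-12.5],0],[[4.3,1.7,-12.5],0],[[4.3,1.7,-12.5],0],[[4.3,1.7,-12.5],0],[[4.3,1.7,-12.5],0],[[4.3,1.7,-12.5],0],[[4.3,1.7,-12.5],0],[[4.3,1.7,-12.5],0]]' 0 60
python3 -c "
from h import *
print(w2p(manip.sense()['tcp_pos']))
chain((*p2w(38.3,-192.9),.028,88.1))
s=snap('wrist','w9')"
```

```text
t: 17.45
tcp_pos: [0.6271, -0.1458, 0.1506]
tool_rot: [-0.707, 0.011, -0.011, 0.707]
force: [-1.0, -0.2, 0.3]
finger_gap: 0.002
[  38.72596696 -191.22672386]
[-0.04 12.26 -0.17] turn 0.001
```

View pics/w9.png

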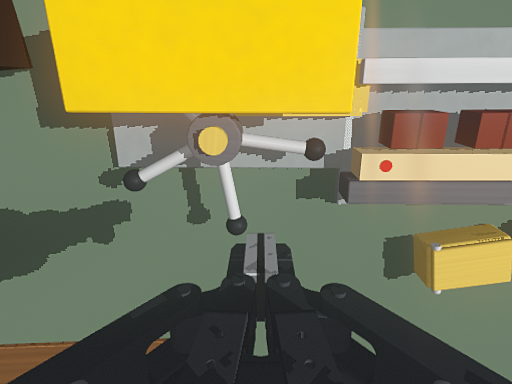

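```bash
python3 -m jog '[[[0,3,-0.2],0],[[0,6,-0.2],0],[[0,9,-0.2],0],[[0,11,-0.2],0],[[0,12.2,-0.2],0],[[0,12.2,-0.2],0],[[0,12.2,-0.2],0]]'
python3 -m jog '[[[0.29,0,-0.38],0],[[0.54,0,-0.79],0],[[0.76,0,-1.22],0],[[0.93,0,-1.67],0],[[1.05,0,-2.13],0],[[1.13,0,-2.6],0]]'
python3 -c "
from h import *
a=manip.sense();p=w2p(a['tcp_pos'])-[0,-225];print(p,np.hypot(*p),np.degrees(np.arctan2(p[1],p[0])))"
```

```text
t: 18.08
tcp_pos: [0.6274, -0.1491, 0.0284]
tool_rot: [-0.707, 0.012, -0.012, 0.707]
force: [-0.1, 0.8, 1.5]
finger_gap: 0.001
t: 18.58
tcp_pos: [0.6366, -0.1739, 0.0291]
tool_rot: [-0.706, 0.013, -0.011, 0.708]
force: [-1.5, 6.4, -0.2]
finger_gap: -0.003
[49.14619645  6.00839484] 49.512114008881795 6.97013766893732
```

```bash
python3 -m jog '[[[0.04,0,-0.48],0],[[0.03,0,-0.96],0],[[-0.03,0,-1.44],0],[[-0.13,0,-1.91],0],[[-0.28,0,-2.36],0],[[-0.47,0,-2.81],0],[[-0.7,0,-3.23],0],[[-0.97,0,-3.62],0],[[-1.27,0,-3.99],0],[[-1.61,0,-4.33],0],[[-1.99,0,-4.63],0],[[-2.39,0,-4.9],0],[[-2.81,0,-5.13],0],[[-3.25,0,-5.31],0],[[-3.25,0,-5.31],0]]'
python3 -c "
from h import *
a=manip.sense();p=w2p(a['tcp_pos'])-[0,-225];print(p,np.hypot(*p),np.degrees(np.arctan2(p[1],p[0])),a['force'])
s=snap('wrist','w10')"
python3 -m jog '[[[0.2,0,0.2],0],[[0.3,-2,0.4],0],[[0.3,-5,0.4],0],[[0.3,-8,0.4],0],[[0.3,-11,0.4],0],[[0.3,-12,0.4],0],[[0.3,-12,0.4],0]]'
python3 -c "
from h import *
s=snap('wrist','w11');chain((*p2w(9,-176),.15,88.1))"
```

```text
t: 19.83
tcp_pos: [0.6033, -0.2288, 0.0289]
tool_rot: [0.708, -0.012, 0.013, -0.706]
force: [2.3, 1.5, -0.2]
finger_gap: -0.001
[ 17.69132097 -50.00253998] 53.03995514922654 -70.51579053506545 [ 2.3310957   1.54306409 -0.17937894]
t: 20.47
tcp_pos: [0.6082, -0.2251, 0.1518]
tool_rot: [0.708, -0.01, 0.014, -0.706]
force: [-0.6, -0.7, 0.0]
finger_gap: 0.003
[-1.21 -0.05  9.43] turn -0.0
```

View pics/w11.png

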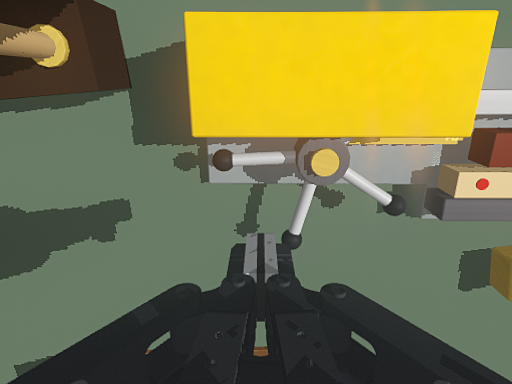

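```bash
python3 -c "
from h import *
chain((*p2w(5.4,-173.3),.15,88.1),(*p2w(5.4,-173.3),.028,88.1))
def arc(a,b,n,r=5.0):
    t=np.radians(np.linspace(a,b,n+1)); print([[float(u),0,float(v)] for u,v in zip((r*(np.cos(t)-np.cos(t[0]))).round(2)[1:],(r*(np.sin(t)-np.sin(t[0]))).round(2)[1:])])
arc(84,7,14,5.2);arc(7,-70,14,5.2)
"
```

```text
[-1.57 -0.05  9.7 ] turn -0.0
[ 0.  12.2  0. ] turn 0.0
[[0.49, 0, -0.08], [0.98, 0, -0.2], [1.45, 0, -0.37], [1.9, 0, -0.58], [2.33, 0, -0.84], [2.73, 0, -1.13], [3.1, 0, -1.46], [3.44, 0, -1.83], [3.74, 0, -2.23], [4.0, 0, -2.65], [4.23, 0, -3.1], [4.4, 0, -3.56], [4.53, 0, -4.05], [4.62, 0, -4.54]]
[[0.04, 0, -0.5], [0.03, 0, -1.0], [-0.03, 0, -1.49], [-0.14, 0, -1.98], [-0.29, 0, -2.45], [-0.49, 0, -2.91], [-0.73, 0, -3.35], [-1.01, 0, -3.76], [-1.33, 0, -4.15], [-1.68, 0, -4.5], [-2.07, 0, -4.81], [-2.48, 0, -5.09], [-2.92, 0, -5.33], [-3.38, 0, -5.52]]
```

```bash
python3 -m jog '[[[-1.5,0,9.7],0],[[-1.5,0,9.7],0],[[-1.5,0,9.7],0],[[-1.5,0,9.7],0],[[-1.5,0,9.7],0],[[-1.5,2,9.7],0],[[-1.5,5,9.7],0],[[-1.5,8,9.7],0],[[-1.5,10,9.7],0],[[-1.5,11.3,9.7],0],[[-1.5,12.2,9.7],0],[[-1.5,12.2,9.7],0],[[-1.5,12.2,9.7],0]]'
python3 -m jog '[[[0.49,0,-0.08],0],[[0.98,0,-0.2],0],[[1.45,0,-0.37],0],[[1.9,0,-0.58],0],[[2.33,0,-0.84],0],[[2.73,0,-1.13],0],[[3.1,0,-1.46],0],[[3.44,0,-1.83],0],[[3.74,0,-2.23],0],[[4.0,0,-2.65],0],[[4.23,0,-3.1],0],[[4.4,0,-3.56],0],[[4.53,0,-4.05],0],[[4.62,0,-4.54],0]]'
python3 -c "
from h import *
a=manip.sense();p=w2p(a['tcp_pos'])-[0,-225];print(p,np.hypot(*p),np.degrees(np.arctan2(p[1],p[0])),a['force'])"
```

```text
t: 21.6
tcp_pos: [0.5951, -0.127, 0.0262]
tool_rot: [0.707, -0.012, 0.012, -0.707]
force: [0.5, 0.4, 1.0]
finger_gap: -0.003
t: 22.77
tcp_pos: [0.6382, -0.1708, 0.0268]
tool_rot: [-0.706, 0.013, -0.011, 0.708]
force: [-2.4, 5.3, 0.0]
finger_gap: -0.001
[50.60522273  9.16817135] 51.429018403466394 10.268918085471924 [-2.44695538  5.30423619  0.02091442]
```

```bash
python3 -m jog '[[[0.04,0,-0.5],0],[[0.03,0,-1.0],0],[[-0.03,0,-1.49],0],[[-0.14,0,-1.98],0],[[-0.29,0,-2.45],0],[[-0.49,0,-2.91],0],[[-0.73,0,-3.35],0],[[-1.01,0,-3.76],0],[[-1.33,0,-4.15],0],[[-1.68,0,-4.5],0],[[-2.07,0,-4.81],0],[[-2.48,0,-5.09],0],[[-2.92,0,-5.33],0],[[-3.38,0,-5.52],0],[[-3.38,0,-5.52],0]]'
python3 -m jog '[[[0.2,0,0.2],0],[[0.3,-2,0.4],0],[[0.3,-5,0.4],0],[[0.3,-8,0.4],0],[[0.3,-11,0.4],0],[[0.3,-12.2,0.4],0],[[0.3,-12.2,0.4],0]]'
python3 -c "
from h import *
s=snap('wrist','w12');chain((*p2w(5.4,-173.3),.15,88.1))"
```

```text
t: 24.02
tcp_pos: [0.6045, -0.2281, 0.0273]
tool_rot: [0.708, -0.011, 0.013, -0.706]
force: [1.7, 1.5, -0.4]
finger_gap: -0.003
t: 24.6
tcp_pos: [0.6091, -0.225, 0.1524]
tool_rot: [0.709, -0.009, 0.014, -0.705]
force: [-0.2, 0.0, 0.4]
finger_gap: -0.003
[-1.65 -0.01  9.68] turn -0.0
```

View pics/w12.png

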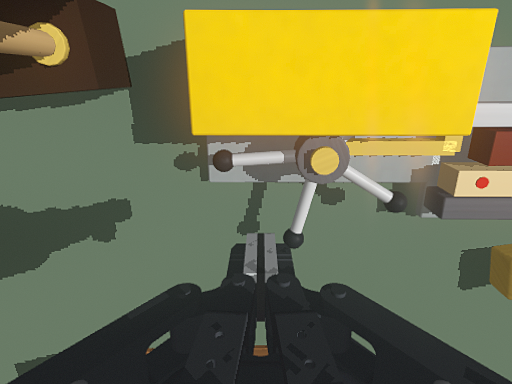

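```bash
python3 -c "
from h import *
s=snap('wrist')
for z in (.01,.03,.05,.08): print(z,w2p(onz(s,400,155,z)),w2p(onz(s,455,154,z)))
f=np.array([5.4,-173.3]); print(proj(s,[*p2w(-6,-160),.03]),proj(s,[*p2w(-6,-190),.03]))
"
```

```text
0.01 [   5.62170152 -145.64243393] [  4.70529802 -97.54629065]
0.03 [   1.05254253 -154.40895719] [   0.20104768 -109.71945232]
0.05 [  -3.51661645 -163.17548045] [  -4.30320267 -121.89261399]
0.08 [ -10.37035493 -176.32526534] [ -11.05957818 -140.1523565 ]
[394.34748788 146.58976621] [357.63880962 146.57464798]
```

```bash
python3 -c "
from h import *
chain((*p2w(48.9,-207.2),.15,88.1),(*p2w(48.9,-207.2),.027,88.1))
def arc(a,b,n,r=5.0):
    t=np.radians(np.linspace(a,b,n+1)); print([[[float(u),0,float(v)],0] for u,v in zip((r*(np.cos(t)-np.cos(t[0]))).round(2)[1:],(r*(np.sin(t)-np.sin(t[0]))).round(2)[1:])])
arc(20,-70,18,5.2)
"
```

```text
[ 2.82 -0.2   6.22] turn -0.001
[ 0.  12.3  0. ] turn 0.0
[[[0.14, 0, -0.43], 0], [[0.23, 0, -0.88], 0], [[0.29, 0, -1.33], 0], [[0.31, 0, -1.78], 0], [[0.29, 0, -2.23], 0], [[0.23, 0, -2.68], 0], [[0.14, 0, -3.12], 0], [[0.0, 0, -3.56], 0], [[-0.17, 0, -3.98], 0], [[-0.38, 0, -4.38], 0], [[-0.63, 0, -4.76], 0], [[-0.9, 0, -5.12], 0], [[-1.21, 0, -5.46], 0], [[-1.54, 0, -5.76], 0], [[-1.9, 0, -6.04], 0], [[-2.29, 0, -6.28], 0], [[-2.69, 0, -6.49], 0], [[-3.11, 0, -6.66], 0]]
```

```bash
python3 -m jog '[[[2.8,0,6.2],0],[[2.8,0,6.2],0],[[2.8,0,6.2],0],[[2.8,0,6.2],0],[[2.8,2,6.2],0],[[2.8,5,6.2],0],[[2.8,8,6.2],0],[[2.8,10,6.2],0],[[2.8,11.3,6.2],0],[[2.8,12.1,6.2],0],[[2.8,12.1,6.2],0],[[2.8,12.1,6.2],0]]'
python3 -m jog '[[[0.14,0,-0.43],0],[[0.23,0,-0.88],0],[[0.29,0,-1.33],0],[[0.31,0,-1.78],0],[[0.29,0,-2.23],0],[[0.23,0,-2.68],0],[[0.14,0,-3.12],0],[[0,0,-3.56],0],[[-0.17,0,-3.98],0],[[-0.38,0,-4.38],0],[[-0.63,0,-4.76],0],[[-0.9,0,-5.12],0]]'
python3 -m jog '[[[-0.31,0,-0.34],0],[[-0.64,0,-0.64],0],[[-1.0,0,-0.92],0],[[-1.39,0,-1.16],0],[[-1.79,0,-1.37],0],[[-2.21,0,-1.54],0],[[-2.21,0,-1.54],0]]'
python3 -m jog '[[[0.2,0,0.2],0],[[0.3,-2,0.4],0],[[0.3,-5,0.4],0],[[0.3,-8,0.4],0],[[0.3,-11,0.4],0],[[0.3,-12.2,0.4],0],[[0.3,-12.2,0.4],0]]'
python3 -c "
from h import *
s=snap('wrist','w13');chain((*p2w(48.9,-207.2),.15,88.1))
for u in ((292,239),): pass
d,p=balls(s);print([(int(a),int(b)) for a,b in zip(d,p) if b<75])"
```

```text
t: 25.7
tcp_pos: [0.637, -0.1628, 0.0273]
tool_rot: [0.707, -0.012, 0.012, -0.707]
force: [0.3, 0.5, -0.3]
finger_gap: -0.002
t: 26.7
tcp_pos: [0.6266, -0.2131, 0.0276]
tool_rot: [-0.707, 0.012, -0.012, 0.707]
force: [1.9, 4.7, -1.6]
finger_gap: 0.001
t: 27.28
tcp_pos: [0.6034, -0.229, 0.0277]
tool_rot: [0.708, -0.012, 0.012, -0.706]
force: [2.3, 1.0, 0.5]
finger_gap: 0.0
t: 27.87
tcp_pos: [0.6086, -0.2255, 0.1532]
tool_rot: [0.709, -0.01, 0.014, -0.705]
force: [-0.0, -0.8, 0.3]
finger_gap: 0.003
[2.74 0.07 6.35] turn -0.0
[(-84, 70), (-20, 72), (-18, 50), (-16, 53), (-14, 58), (-12, 60), (52, 69), (54, 59), (56, 56), (58, 58), (59, 67), (62, 67), (64, 73)]
```

View pics/w13.png

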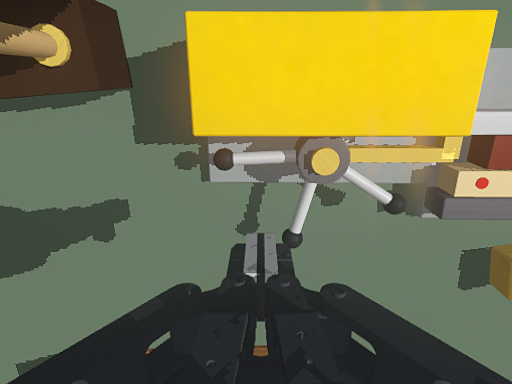

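```bash
python3 -m jog '[[[2.7,0,6.3],0],[[2.7,0,6.3],0],[[2.7,0,6.3],0],[[2.7,0,6.3],0],[[2.7,2,6.3],0],[[2.7,5,6.3],0],[[2.7,8,6.3],0],[[2.7,10,6.3],0],[[2.7,11.3,6.3],0],[[2.7,12.2,6.3],0],[[2.7,12.2,6.3],0],[[2.7,12.2,6.3],0]]'
python3 -m jog '[[[0.14,0,-0.43],0],[[0.23,0,-0.88],0],[[0.29,0,-1.33],0],[[0.31,0,-1.78],0]]'
python3 -m jog '[[[0,0,-0.2],0],[[-0.02,0,-0.45],0],[[-0.05,0,-0.7],0]]'
python3 -m jog '[[[-0.02,0,-0.15],0],[[-0.05,0,-0.3],0],[[-0.08,0,-0.45],0]]'
python3 -c "
from h import *
a=manip.sense();p=w2p(a['tcp_pos'])-[0,-225];print(p,np.hypot(*p),np.degrees(np.arctan2(p[1],p[0])),a['force'])"
```

```text
t: 28.92
tcp_pos: [0.6359, -0.1624, 0.0272]
tool_rot: [0.707, -0.012, 0.012, -0.707]
force: [0.3, -0.2, 0.6]
finger_gap: 0.002
t: 29.25
tcp_pos: [0.6386, -0.179, 0.0285]
tool_rot: [-0.706, 0.012, -0.012, 0.708]
force: [-1.1, 5.6, 2.4]
finger_gap: 0.002
t: 29.5
tcp_pos: [0.6375, -0.1861, 0.0276]
tool_rot: [-0.707, 0.012, -0.012, 0.707]
force: [-0.1, 5.0, 1.1]
finger_gap: -0.003
t: 29.75
tcp_pos: [0.6365, -0.1909, 0.0272]
tool_rot: [-0.707, 0.012, -0.012, 0.707]
force: [0.0, 6.4, 2.2]
finger_gap: 0.0
[ 49.58939596 -10.95553173] 50.78515400625588 -12.457954447563418 [0.01084135 6.43542429 2.18935726]
```

```bash
for i in 1; do python3 -m jog '[[[-0.04,0,-0.15],0],[[-0.08,0,-0.3],0],[[-0.08,0,-0.3],0]]'; python3 -m jog '[[[-0.04,0,-0.15],0],[[-0.08,0,-0.3],0],[[-0.08,0,-0.3],0]]';  done
```

```text
t: 30.0
tcp_pos: [0.6357, -0.1921, 0.0272]
tool_rot: [-0.706, 0.013, -0.012, 0.708]
force: [1.5, 10.0, 1.9]
finger_gap: -0.002
t: 30.25
tcp_pos: [0.6351, -0.1931, 0.0272]
tool_rot: [-0.705, 0.013, -0.012, 0.709]
force: [3.0, 14.8, 3.1]
finger_gap: 0.004
```

```bash
python3 -m jog '[[[-0.08,0,-0.3],0],[[-0.08,0,-0.3],0],[[-0.08,0,-0.3],0]]'; python3 -m jog '[[[-0.08,0,-0.3],0],[[-0.08,0,-0.3],0],[[-0.08,0,-0.3],0]]'; python3 -m jog '[[[-0.08,0,-0.3],0],[[-0.08,0,-0.3],0],[[-0.08,0,-0.3],0]]'
```

```text
t: 30.5
tcp_pos: [0.6343, -0.1943, 0.0272]
tool_rot: [-0.704, 0.013, -0.012, 0.71]
force: [3.5, 18.2, 3.5]
finger_gap: -0.003
t: 30.75
tcp_pos: [0.6336, -0.1953, 0.0272]
tool_rot: [-0.703, 0.013, -0.013, 0.711]
force: [6.0, 22.9, 3.6]
finger_gap: -0.003
t: 31.0
tcp_pos: [0.6334, -0.1956, 0.0272]
tool_rot: [-0.702, 0.013, -0.013, 0.712]
force: [8.2, 30.5, 5.2]
finger_gap: -0.001
```

```bash
python3 -m jog '[[[0.2,0,1],0],[[0.4,0,2.4],0],[[0.4,0,2.4],0],[[0.4,-3,2.4],0],[[0.4,-6,2.4],0],[[0.4,-9,2.4],0],[[0.4,-12.2,2.4],0],[[0.4,-12.2,5],0],[[0.4,-12.2,8],0],[[0.4,-12.2,11],0],[[0.4,-14,14],0],[[0.4,-14,14],0],[[0.4,-14,14],0]]'
python3 -c "
from h import *
s=snap('wrist','w14'); o,x,y,L=press(s);print(o,x,L)
d,p=balls(s);print([(int(a),int(b)) for a,b in zip(d,p) if b<75])"
```

```text
t: 32.08
tcp_pos: [0.6419, -0.0668, 0.1685]
tool_rot: [0.708, -0.01, 0.012, -0.706]
force: [0.1, -1.1, 0.2]
finger_gap: 0.002
[0.59412739 0.04691227] [ 0.99948227 -0.0321743 ] 0.18043634821130816
[(-42, 69), (-40, 61), (-38, 61), (-36, 59), (-34, 61), (-32, 64), (-29, 68), (34, 65), (36, 62), (38, 65), (40, 66), (42, 66)]
```

View pics/w14.png

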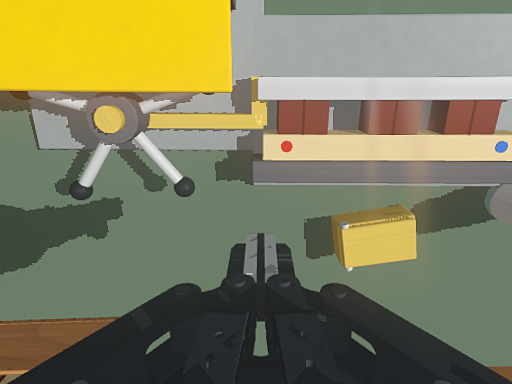

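```bash
python3 -c "
from h import *
print(manip.sense()['q'].round(2));chain((.502,-.362,.23,88.1))"
```

```text
[-0.28  0.63  1.44 -0.    1.07 -1.81]
[-12.96  -6.22 -29.88] turn -0.0
```

```bash
python3 -m jog '[[[0,-6.2,0],0],[[-13,-6.2,-29.9],0],[[-13,-6.2,-29.9],0],[[-13,-6.2,-29.9],0],[[-13,-6.2,-29.9],0],[[-13,-6.2,-29.9],0],[[-13,-6.2,-29.9],0],[[-13,-6.2,-29.9],0],[[-13,-6.2,-29.9],0],[[-13,-6.2,-29.9],0],[[-13,-6.2,-29.9],0],[[-13,-6.2,-29.9],0],[[-13,-6.2,-29.9],0],[[-13,-6.2,-29.9],0]]' 3.4
python3 -c "
from h import *
s=snap('wrist','w15');print(manip.sense()['tcp_pos'])"
```

```text
t: 33.3
tcp_pos: [0.5011, -0.3596, 0.2289]
tool_rot: [-0.707, 0.012, -0.011, 0.707]
force: [-0.2, 1.3, -0.6]
finger_gap: 0.398
[ 0.50129811 -0.35950941  0.22907023]
```

View pics/w15.png

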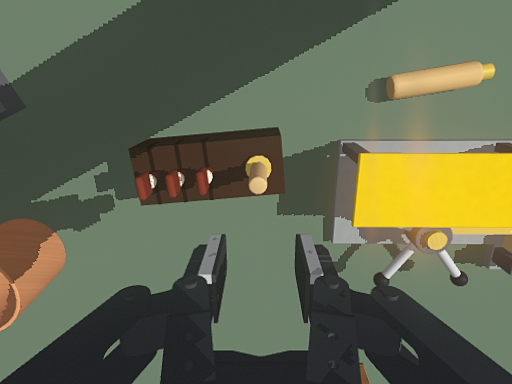

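```bash
python3 -c "
from h import *
s=snap('wrist');H=hsv(s)
h,S,V=H[...,0],H[...,1],H[...,2]
m=(h>8)&(h<32)&(V>110)&(S>60)
for i,A,c,mm in blobs(s,m,80):
    if 230<c[0]<290 and c[1]<210:
        yy,xx=np.nonzero(mm); print(A,c,xx.min(),xx.max(),yy.min(),yy.max())
        for r in range(yy.min(),yy.max()+1,3): k=xx[yy==r]; print(r,k.min(),k.max())
print('top',onz(s,258,185,.12),'collar',onz(s,258.5,167,.065))
a=onz(s,130,148,.06);b=onz(s,281,128,.06);print(a,b,np.degrees(np.arctan2(*(b-a)[1::-1])))
"
```

```text
754 [257.93899204 173.03846154] 246 270 155 193
155 255 262
158 250 267
161 247 269
164 246 270
167 246 270
170 246 270
173 247 269
176 250 268
179 249 266
182 249 266
185 249 267
188 249 266
191 251 264
top [ 0.50298952 -0.36115127  0.12      ] collar [ 0.50224923 -0.36103987  0.065     ]
[ 0.48068813 -0.48630783  0.06      ] [ 0.46544839 -0.33821242  0.06      ] 95.87533360928968
```

```bash
python3 -m jog '[[[0.2,4,-0.17],0],[[0.2,8,-0.17],0],[[0.2,11,-0.17],0],[[0.2,13,-0.17],0],[[0.2,14.5,-0.17],0],[[0.2,15.4,-0.17],0],[[0.2,15.4,-0.17],0],[[0.2,15.4,-0.17],0],[[0.2,15.4,-0.17],0]]'
python3 -c "
from h import *
chain((.5027,-.3611,.075,88.1))
snap('wrist','w16')"
```

```text
t: 34.15
tcp_pos: [0.5038, -0.3629, 0.0766]
tool_rot: [0.708, -0.011, 0.012, -0.706]
force: [0.5, -0.8, 0.6]
finger_gap: 0.392
[-0.11  0.16  0.17] turn 0.0
```

```bash
python3 -m jog '[[[-0.1,0.15,0.15],0],[[-0.1,0.15,0.15],0],[[-0.1,0.15,0.15],0],[[-0.1,0.15,0.15],0]]'
python3 -m jog '[[[0,0,0],0],[[0,0,0],0],[[0,0,0],0],[[0,0,0],0],[[0,0,0],0],[[0,0,0],0],[[0,0,0],0]]' 0.8 60
python3 -c "
from h import *
q=manip.sense();print(q['tcp_pos'],q['finger_gap'],pm(q)[1].as_matrix().round(3).tolist())
snap('wrist','w17')"
python3 -m jog '[[[0,-0.5,0],0],[[0,-1.5,0],0],[[0,-3,0],0],[[0,-5,0],0],[[0,-7,0],0],[[0,-9,0],0],[[0,-9,0],0],[[0,-9,0],0]]'
python3 -c "
from h import *
q=manip.sense();print(q['tcp_pos'],q['finger_gap'])
a=snap('wrist','w18')['frame'];b=cv2.imread('pics/w17.png');t=snap('top','t18');
c=a[150:340,180:340,::-1];d=t['frame'][150:260,340:460,::-1];s=snap('scene','s18')['frame'][130:240,30:150,::-1]
f=lambda i:cv2.resize(i,(380,380),interpolation=cv2.INTER_CUBIC)
cv2.imwrite('pics/m18.png',np.hstack([f(c),f(s)]))"
```

```text
t: 34.53
tcp_pos: [0.502, -0.361, 0.0743]
tool_rot: [0.707, -0.012, 0.012, -0.707]
force: [0.1, 0.1, 0.2]
finger_gap: 0.398
t: 35.12
tcp_pos: [0.502, -0.3611, 0.0741]
tool_rot: [0.707, -0.012, 0.012, -0.707]
force: [-0.4, 0.7, 2.0]
finger_gap: 0.171
[ 0.50197405 -0.36109557  0.07407071] 0.17061005684749428 [[0.999, 0.0, 0.034], [-0.034, -0.0, 0.999], [0.0, -1.0, -0.0]]
t: 35.83
tcp_pos: [0.5025, -0.3614, 0.1654]
tool_rot: [0.708, -0.011, 0.013, -0.706]
force: [0.1, -0.5, -1.6]
finger_gap: 0.17
[ 0.5024937  -0.36140727  0.1653676 ] 0.17008538994266875
```

```bash
python3 -c "
from h import *
chain((.6065,-.0436,.185,88.1),(.6065,-.0436,.122,88.1))"
```

```text
[ 9.46 -2.24 31.99] turn -0.001
[0.  6.3 0. ] turn 0.0
```

```bash
python3 -m jog '[[[0,-2.2,0],0],[[1,-2.2,3],0],[[2,-2.2,6],0],[[3,-2.2,9],0],[[4,-2.2,12],0],[[5,-2.2,15],0],[[6,-2.2,18],0],[[7,-2.2,21],0],[[8,-2.2,24],0],[[8.6,-2.2,27],0],[[9.1,-2.2,30],0],[[9.4,-2.2,32],0],[[9.4,-2.2,32],0],[[9.4,-1,32],0],[[9.4,1,32],0],[[9.4,3,32],0],[[9.4,4.1,32],0],[[9.4,4.1,32],0],[[9.4,4.1,32],0]]'
python3 - <<'E'
from h import *
q=manip.sense();a,r=pm(q);print(a)
O2=np.array([.5945,.0468]);x=np.array([.99945,-.033]);y=np.array([.033,.99945])
tip=a-[0,0,.0641]; out=[]
for n,z,(hw) in (('wrist',3,65),('top',5,38),('scene',5,38)):
    s=snap(n,n+'20'); c=proj(s,tip); u0,v0=np.clip(c-hw,0,[511-2*hw,383-2*hw]).astype(int)
    k=380/(2*hw)
    im=cv2.resize(s['frame'][v0:v0+2*hw,u0:u0+2*hw,::-1],(380,380),interpolation=cv2.INTER_CUBIC)
    def mk(p,col): cv2.circle(im,tuple(int(round(v)) for v in (proj(s,p)-[u0,v0]+.5)*k),3,col,-1)
    mk(tip,(255,0,255)); mk(tip+[0,0,.05],(255,0,255)); 
    for yy in (-90,-60,-30,0): mk([*(O2+.015*x+yy/1e3*y),.04],(0,255,0))
    if n!='scene': out.append(im)
    else: sc=im
    # strip edges along press x at several y
    if n!='wrist': continue
    for yy in (-40,-80,80,30):
        pr=[]
        for xx in np.arange(5,45,1):
            u=proj(s,[*(O2+xx/1e3*x+yy/1e3*y),.04]).round().astype(int)
            pr.append(s['frame'][u[1],u[0]].tolist() if 0<=u[0]<512 and 0<=u[1]<384 else [-1]*3)
        print(yy,[p[1] for p in pr])
cv2.imwrite('pics/m20.png',cv2.resize(np.hstack([out[0],sc]),(760,380)))
E
```

```text
t: 37.57
tcp_pos: [0.606, -0.0447, 0.1218]
tool_rot: [-0.707, 0.013, -0.011, 0.707]
force: [-0.2, 0.6, -0.6]
finger_gap: 0.169
[ 0.6059872  -0.04469346  0.12177483]
-40 [92, 106, 105, 104, 126, 131, 130, 129, 126, 137, 194, 201, 197, 197, 198, 197, 197, 197, 197, 198, 197, 197, 197, 197, 197, 197, 198, 197, 197, 198, 199, 208, 143, 66, 107, 106, 108, 112, 110, 107]
-80 [68, 68, 69, 69, 67, 69, 68, 68, 68, 115, 196, 202, 197, 197, 197, 197, 198, 197, 197, 197, 197, 197, 197, 196, 196, 197, 197, 196, 197, 198, 199, 206, 166, 146, 180, 192, 187, 184, 186, 192]
80 [65, 64, 64, 66, 64, 64, 63, 62, 55, 66, 188, 199, 198, 198, 198, 198, 199, 198, 198, 197, 197, 197, 197, 198, 197, 198, 198, 197, 198, 198, 198, 192, 51, 78, 101, 103, 107, 105, 106, 107]
30 [79, 80, 78, 107, 116, 114, 113, 110, 134, 124, 183, 196, 192, 192, 192, 192, 192, 192, 191, 192, 191, 192, 192, 192, 191, 192, 192, 191, 191, 192, 193, 200, 79, 102, 114, 116, 116, 116, 115, 113]
```

View pics/m20.png

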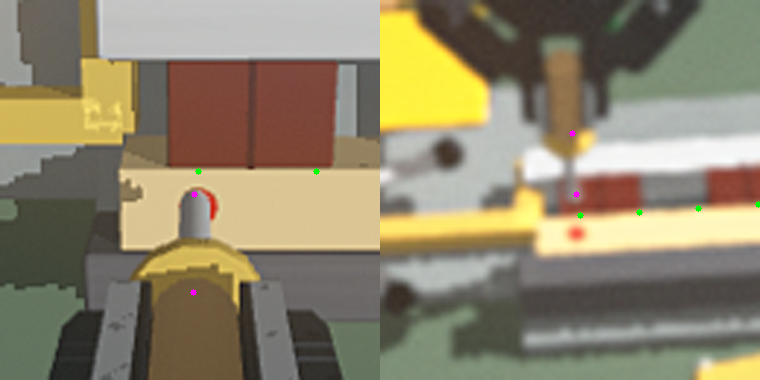

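```bash
python3 -m jog '[[[0,0.4,0],0],[[0,0.8,0],0],[[0,1.1,0],0],[[0,1.3,0],0],[[0,1.45,0],0],[[0,1.5,0],0],[[0,1.5,0],0],[[0,1.5,0],0]]'
python3 -c "
from h import *
q=manip.sense();print(q['tcp_pos'],q['force'],pm(q)[1].as_matrix()[:,2])
s=snap('wrist','w21');sc=snap('scene','s21')
for o in (.0641,.0655):print(proj(s,q['tcp_pos']-[0,0,o]),proj(sc,q['tcp_pos']-[0,0,o]))
print('down to z .1065, err along seam-x:',(q['tcp_pos'][:2]-[.606,-.0437])@np.array([.99945,-.033])*1e3)
chain((.606,-.0437,.1065,88.1),(.612,.1363,.1065,88.1))"
```

```text
t: 38.38
tcp_pos: [0.6067, -0.0443, 0.1078]
tool_rot: [0.707, -0.012, 0.012, -0.707]
force: [-0.5, -0.0, -0.3]
finger_gap: 0.173
[ 0.60672352 -0.04427175  0.10782611] [-0.48017996 -0.0271642  -0.30945828] [ 3.37499639e-02  9.99430307e-01 -3.84102899e-05]
[259.83884863 202.79448226] [230.13891389 210.82313086]
[259.843581   202.06172152] [230.16179279 211.14654249]
down to z .1065, err along seam-x: 0.7419926698175998
[-0.08  0.14  0.06] turn -0.001
[ 0.   -0.   18.01] turn 0.0
```

```bash
python3 -m jog '[[[-0.07,0.12,0],0],[[-0.07,0.12,0],0],[[-0.07,0.12,0],0],[[-0.07,0.12,0],0]]'
python3 -m jog '[[[0,0,0.1],0],[[0,0,0.3],0],[[0,0,0.55],0],[[0,0,0.8],0],[[0,0,1.05],0],[[0,0,1.3],0],[[0,0,1.55],0],[[0,0,1.8],0],[[0,0,2.05],0],[[0,0,2.3],0]]'
python3 -c "
from h import *
q=manip.sense();d=q['tcp_pos'][:2]-[.606,-.0437];print(d@[.99945,-.033]*1e3,d@[.033,.99945]*1e3,q['tcp_pos'][2],q['force'])"
```

```text
t: 38.82
tcp_pos: [0.6059, -0.0442, 0.1066]
tool_rot: [-0.707, 0.012, -0.012, 0.707]
force: [-0.3, 0.5, -1.1]
finger_gap: 0.17
t: 39.65
tcp_pos: [0.6068, -0.021, 0.1066]
tool_rot: [0.707, -0.012, 0.012, -0.707]
force: [0.3, -0.8, -1.3]
finger_gap: 0.169
0.006871322311369601 22.72714759110771 0.10660463899702519 [ 0.25283447 -0.82016475 -1.28614532]
```

Tracking is within 0.1 mm; continuing the stroke.

```bash
python3 -m jog '[[[0,0,0.25],0],[[0,0,0.5],0],[[0,0,0.75],0],[[0,0,1.0],0],[[0,0,1.25],0],[[0,0,1.5],0],[[0,0,1.75],0],[[0,0,2.0],0],[[0,0,2.25],0],[[0,0,2.5],0],[[0,0,2.75],0],[[0,0,3.0],0],[[0,0,3.25],0],[[0,0,3.5],0],[[0,0,3.75],0],[[0,0,4.0],0],[[0,0,4.25],0],[[0,0,4.5],0],[[0,0,4.75],0],[[0,0,5.0],0]]'
python3 -c "
from h import *
q=manip.sense();d=q['tcp_pos'][:2]-[.606,-.0437];print(d@[.99945,-.033]*1e3,d@[.033,.99945]*1e3,q['tcp_pos'][2],q['force'])"
```

```text
t: 41.32
tcp_pos: [0.6084, 0.029, 0.1066]
tool_rot: [-0.707, 0.012, -0.012, 0.707]
force: [-0.3, 0.5, -0.5]
finger_gap: 0.174
0.029083078021004013 72.72078613182043 0.10662168342814048 [-0.25500852  0.54744729 -0.45211681]
```

```bash
python3 -m jog '[[[0,0,0.25],0],[[0,0,0.5],0],[[0,0,0.75],0],[[0,0,1.0],0],[[0,0,1.25],0],[[0,0,1.5],0],[[0,0,1.75],0],[[0,0,2.0],0],[[0,0,2.25],0],[[0,0,2.5],0],[[0,0,2.75],0],[[0,0,3.0],0],[[0,0,3.25],0],[[0,0,3.5],0],[[0,0,3.75],0],[[0,0,4.0],0],[[0,0,4.25],0],[[0,0,4.5],0],[[0,0,4.75],0],[[0,0,5.0],0]]'
python3 -m jog '[[[0,0,0.25],0],[[0,0,0.5],0],[[0,0,0.75],0],[[0,0,1.0],0],[[0,0,1.25],0],[[0,0,1.5],0],[[0,0,1.75],0],[[0,0,2.0],0],[[0,0,2.25],0],[[0,0,2.5],0],[[0,0,2.75],0],[[0,0,3.0],0],[[0,0,3.25],0],[[0,0,3.5],0],[[0,0,3.75],0],[[0,0,4.0],0],[[0,0,4.25],0],[[0,0,4.5],0],[[0,0,4.75],0],[[0,0,5.0],0]]'
python3 -m jog '[[[0,0,0.25],0],[[0,0,0.5],0],[[0,0,0.7],0],[[0,0,0.85],0],[[0,0,0.9],0],[[0,0,0.9],0],[[0,0,0.9],0]]'
python3 -c "
from h import *
q=manip.sense();d=q['tcp_pos'][:2]-[.606,-.0437];print(d@[.99945,-.033]*1e3,d@[.033,.99945]*1e3,q['tcp_pos'][2],q['force'])"
```

```text
t: 42.98
tcp_pos: [0.6101, 0.0789, 0.1066]
tool_rot: [0.707, -0.012, 0.012, -0.707]
force: [-0.2, 0.8, -0.8]
finger_gap: 0.172
t: 44.65
tcp_pos: [0.6118, 0.1289, 0.1066]
tool_rot: [0.707, -0.012, 0.012, -0.707]
force: [-0.0, 0.2, 0.2]
finger_gap: 0.167
t: 45.23
tcp_pos: [0.6121, 0.1376, 0.1066]
tool_rot: [0.707, -0.012, 0.012, -0.707]
force: [0.1, -0.2, -0.1]
finger_gap: 0.175
0.14352340211836445 181.42087469881352 0.10661855803250157 [ 0.14702714 -0.17496324 -0.07589568]
```

```bash
python3 -m jog '[[[0,-1,0],0],[[0,-3,0],0],[[0,-6,0],0],[[0,-8,0],0],[[0,-8,0],0]]'
python3 -c "
from h import *
chain((.502,-.3611,.185,88.05))"
```

```text
t: 45.65
tcp_pos: [0.6156, 0.1378, 0.1925]
tool_rot: [-0.707, 0.008, -0.016, 0.707]
force: [-0.0, -0.5, 0.1]
finger_gap: 0.17
[ -9.66   0.75 -50.24] turn 0.0
```

```bash
python3 -m jog '[[[-0.5,0,-3],0],[[-1.2,0,-6],0],[[-1.8,0,-9],0],[[-2.4,0,-12],0],[[-3,0,-15],0],[[-3.6,0,-18],0],[[-4.2,0,-21],0],[[-4.8,0,-24],0],[[-5.4,0,-27],0],[[-6,0,-30],0],[[-6.6,0,-33],0],[[-7.2,0,-36],0],[[-7.8,0,-39],0],[[-8.4,0,-42],0],[[-8.8,0,-45],0],[[-9.1,0,-47.5],0],[[-9.3,0,-49.5],0],[[-9.3,0,-50.2],0],[[-9.3,0,-50.2],0],[[-9.3,0,-50.2],0]]'
python3 -m jog '[[[0,0,0],0],[[0,0,0],0],[[0,0,0],0],[[0,0,0],0]]'
python3 -c "
from h import *
chain((.502,-.3611,.13,88.05))"
```

```text
t: 47.32
tcp_pos: [0.5018, -0.36, 0.1863]
tool_rot: [-0.706, 0.012, -0.012, 0.708]
force: [0.6, -0.3, -0.6]
finger_gap: 0.173
t: 47.65
tcp_pos: [0.5025, -0.3599, 0.1867]
tool_rot: [-0.707, 0.012, -0.011, 0.707]
force: [0.2, 0.2, -0.8]
finger_gap: 0.172
[-0.04  5.67 -0.12] turn 0.002
```

```bash
python3 -m jog '[[[-0.05,2,-0.12],0],[[-0.05,4,-0.12],0],[[-0.05,5.2,-0.12],0],[[-0.05,5.6,-0.12],0],[[-0.05,5.6,-0.12],0],[[-0.05,5.6,-0.12],0],[[-0.05,5.6,-0.12],0]]'
python3 -c "
from h import *
chain((.502,-.3611,.0743,88.05))"
```

```text
t: 48.23
tcp_pos: [0.5023, -0.3627, 0.1316]
tool_rot: [0.708, -0.011, 0.012, -0.706]
force: [1.2, -0.2, -0.3]
finger_gap: 0.172
[-0.03  5.73  0.15] turn 0.0
```

```bash
python3 -m jog '[[[0,0,0.12],0],[[0,0,0.12],0],[[0,0,0.12],0],[[0,0.7,0.12],0],[[0,1.2,0.12],0],[[0,1.5,0.12],0]]'
python3 -m jog '[[[0,0.6,0],0],[[0,1.2,0],0],[[0,1.8,0],0],[[0,2.4,0],0],[[0,3,0],0],[[0,3.5,0],0],[[0,3.9,0],0],[[0,4.0,0],0],[[0,4.0,0],0]]'
```

```text
t: 48.73
tcp_pos: [0.5012, -0.3605, 0.1146]
tool_rot: [-0.707, 0.012, -0.012, 0.707]
force: [-0.3, 0.0, -0.4]
finger_gap: 0.171
t: 49.48
tcp_pos: [0.5015, -0.3608, 0.0752]
tool_rot: [-0.707, 0.012, -0.012, 0.707]
force: [0.5, -0.0, -0.2]
finger_gap: 0.166
```

Down 1 mm above seat, no force. Seat, release, retreat.

```bash
python3 -m jog '[[[0,0.05,0],0],[[0,0.1,0],0],[[0,0.1,0],0]]'
python3 -m jog '[[[0,0,0],0],[[0,0,0],0],[[0,0,0],0],[[0,0,0],0],[[0,0,0],0]]' 3.2
python3 -m jog '[[[0,-2,0],0],[[0,-5,0],0],[[0,-9,0],0],[[0,-13,0],0],[[0,-15.5,0],0],[[0,-15.5,0],0],[[0,-15.5,0],0],[[0,-15.5,0],0]]'
python3 - <<'E'
from h import *
s=snap('wrist','w30');H=hsv(s);h,S,V=H[...,0],H[...,1],H[...,2]
m=(h>8)&(h<32)&(V>110)&(S>60)
for i,A,c,mm in blobs(s,m,80):
    if 200<c[0]<310 and c[1]<230:
        yy,xx=np.nonzero(mm); print(A,c,xx.min(),xx.max(),yy.min(),yy.max())
        k=lambda r:(xx[yy==r].min()+xx[yy==r].max())/2
        print('collar',onz(s,(xx.min()+xx.max())/2,yy.min()+12,.065),'top',onz(s,k(yy.max()-8),yy.max()-9,.12))
print(manip.sense()['tcp_pos'])
E
```

```text
t: 49.73
tcp_pos: [0.5018, -0.361, 0.0749]
tool_rot: [0.707, -0.012, 0.012, -0.707]
force: [-0.5, -0.3, 0.1]
finger_gap: 0.169
t: 50.15
tcp_pos: [0.5017, -0.3609, 0.0747]
tool_rot: [0.707, -0.012, 0.012, -0.707]
force: [0.1, -0.4, -0.2]
finger_gap: 0.373
t: 50.82
tcp_pos: [0.5011, -0.3603, 0.2289]
tool_rot: [-0.707, 0.012, -0.012, 0.707]
force: [-0.7, -0.5, 0.1]
finger_gap: 0.375
761 [259.73324573 173.21024967] 247 272 155 194
collar [ 0.50188875 -0.3606771   0.065     ] top [ 0.50266403 -0.36058366  0.12      ]
[ 0.50079549 -0.36000055  0.22804419]
```

```bash
python3 - <<'E'
from h import *
t=snap('top','t31');a=cv2.imread('pics/top0.png')[:,:,::-1];d=cv2.absdiff(a,t['frame']).max(2)
H=hsv(t);h,S,V=H[...,0],H[...,1],H[...,2]
m=((h<8)|(h>172))&(S>90)&(V>35)&(V<160)
for i,A,c,mm in blobs(t,m,25):
    p=onz(t,*c,.04)
    if .4<p[0]<.7 and -.1<p[1]<.42: print('block',A,c.round(1),w2p(p).round(1))
for i,A,c,mm in blobs(t,d>40,25): print('diff',A,c.round(),cv2.boundingRect(mm.astype(np.uint8)))
E
```

```text
block 95 [229.3 182.1] [ 0.2 60.8]
block 93 [249.9 183.1] [-0.3 -0.5]
block 86 [275.5 184.4] [ -1.1 -76.2]
diff 94 [335. 169.] (331, 159, 10, 21)
diff 957 [275. 187.] (211, 163, 112, 41)
diff 102 [325. 171.] (320, 163, 11, 17)
diff 92 [344. 174.] (335, 163, 20, 21)
diff 14864 [439. 298.] (322, 171, 190, 213)
diff 196 [166. 184.] (155, 179, 23, 11)
diff 315 [242. 183.] (222, 178, 43, 10)
diff 29 [316. 190.] (312, 188, 9, 4)
diff 418 [249. 199.] (211, 195, 77, 9)
diff 82 [436. 210.] (429, 201, 16, 16)
diff 175 [150. 207.] (139, 202, 22, 10)
diff 103 [410. 214.] (403, 209, 16, 12)
diff 354 [469. 234.] (457, 209, 24, 41)
diff 47 [423. 214.] (420, 211, 7, 7)
diff 663 [495. 249.] (483, 228, 29, 54)
diff 194 [161. 239.] (150, 232, 23, 14)
diff 34 [482. 240.] (479, 237, 8, 6)
diff 4621 [228. 275.] (130, 244, 184, 61)
diff 34 [510. 250.] (507, 245, 5, 12)
diff 75 [482. 263.] (476, 256, 12, 16)
diff 125 [507. 285.] (502, 277, 10, 18)
diff 1243 [382. 305.] (354, 279, 56, 54)
diff 4868 [249. 338.] (168, 304, 157, 70)
diff 163 [348. 320.] (337, 316, 26, 12)
diff 594 [ 15. 350.] (0, 338, 33, 27)
diff 3071 [311. 369.] (244, 343, 127, 41)
diff 183 [265. 356.] (247, 351, 35, 10)
diff 44 [167. 375.] (164, 369, 7, 12)
```

```bash
python3 -m jog '[[[9,0,20],0],[[9,0,36],0],[[9,0,36],0],[[9,0,36],0],[[9,0,36],0],[[9,0,36],0],[[9,0,36],0],[[9,0,36],0],[[9,0,36],0],[[9,0,36],0],[[9,0,36],0],[[9,0,36],0],[[9,0,36],0],[[9,0,36],0]]'
python3 - <<'E'
from h import *
s=snap('wrist','w32');ros(s,.04)
H=hsv(s);h,S,V=H[...,0],H[...,1],H[...,2]
m=((h<8)|(h>172))&(S>110)&(V>35)&(V<190)
for i,A,c,mm in blobs(s,m,150):
    P=np.array([w2p(onz(s,u,w,.04)) for w,u in np.argwhere(mm)]);print(P.min(0).round(1),P.max(0).round(1))
print([(int(a),int(b)) for a,b in zip(*balls(s)) if b<75])
E
```

```text
t: 52.08
tcp_pos: [0.6034, -0.0058, 0.2291]
tool_rot: [0.707, -0.013, 0.012, -0.707]
force: [-0.6, -0.4, 0.0]
finger_gap: 0.376
blob 999 [237. 151.] ((592.3953857421875, -29.959644317626953), (40.5560302734375, 26.61775016784668), 88.07846069335938) V [115. 131. 133. 133. 134.]
blob 993 [309. 151.] ((594.9560546875, 45.365814208984375), (41.150211334228516, 26.608577728271484), 88.03498840332031) V [115. 132. 133. 134. 136.]
blob 409 [357. 151.] ((596.7645874023438, 97.01760864257812), (18.961938858032227, 26.560096740722656), 88.0052490234375) V [122.8 133.  134.  135.  139. ]
blob 248 [383. 151.] ((597.6829833984375, 122.58548736572266), (11.135832786560059, 26.520898818969727), 87.90149688720703) V [129. 133. 135. 136. 138.]
[-13.2 -96.9] [ 13.5 -56.3]
[-13.1 -21.8] [13.5 19.3]
[-13.  41.] [13.6 59.9]
[-12.9  70.4] [13.6 81.6]
[(-42, 64), (-40, 58), (-38, 55), (-36, 56), (-34, 53), (-32, 42), (-29, 45), (-28, 54), (-26, 65), (-24, 74), (-22, 74), (-20, 74), (-18, 74), (-16, 74), (-14, 74), (-12, 74), (-10, 74), (34, 58), (36, 61), (38, 63), (40, 64), (42, 62)]
```

```bash
python3 -c "
from h import *
print(manip.sense()['t']);print(workorder.sign_off())"
```

```text
52.1333
the job is handed in; nothing more can be done
None
```

The job is handed in after 52 s of robot time. All three rosewood blocks are clamped against the maple strip, the seam was burnished from red to blue, and the burnisher is back in its hole in the stand.

**Blocks and press**
- In the last wrist picture the blocks are square to the strip, with their middles at about y = -77, -1 and +61 mm.
- The -77 mm block moved about 10 mm from where I put it down. It is still between the dots.
- I wound the capstan in four strokes until it stopped yielding at about 31 N. The spoke angles then put the joint at about 5.93–5.95 rad, and they were the same at the end.

**Burnishing**
- The tip ran at 3 cm/s for 181 mm, from about 0.5 mm before the red dot to about 1.4 mm past the blue one. It stayed within about 0.2 mm of the seam line in position.
- I never felt it touch the seam: the wrist force stayed near zero. I put the tip 1.5–2.5 mm above the seam, but the pictures were too coarse to pin the height down further.

**Burnisher back in the stand**
- I lowered it without any force on the wrist. The next picture showed its collar and handle top within about 1 mm of where they started.

**Checks that were weaker**
- The final before-and-after comparison of the top pictures showed no change at the nut, sharpener or other loose things. Arm and shadow differences covered parts of the picture, including near the stand's pegs, so that check is partial.

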